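# Hang a screw bin from the notched rail over the optical table

## Robot

A 6-joint arm with a two-finger parallel gripper is mounted at the origin on the work surface. World frame = base frame: x ahead of the robot, y to its left, z up, the work surface at z = 0. Lengths are in m, angles in rad, forces in N, time in s.
With the tool pointing down it reaches from about 0.3 to 0.875 m from the base axis. Payload 6.4 kg.
Tool frame: the origin (TCP) lies midway between the tips of the shut fingers; the grasp point (between the pads) lies 19 mm behind it (ctrl.pinch_z is the distance from the TCP to the grasp point, in m); z points along the fingers, y is the line along which they close (so a half turn about z gives the same grasp; the last joint's range is limited). The gripper opens to 85 mm and grips with 20 to 120 N. Pads are 22 mm wide; open, the fingers measure 114 mm over their backs; the gripper's body (76 mm by 85 mm) begins 54 mm behind the grasp point. The pads swing forward as they close: fully open they stand 13 mm farther back than shut.
Start: joints at [1.032, 0.181, 1.607, -0, 1.354, -0.206], TCP at [0.188, 0.543, 0.231] pointing down, gripper open.
Joint ranges: [-2.99, 2.99], [-0.89, 2.07], [0.3, 2.58], [-1.14, 4.28], [0, 2.63], [-3.12, 3.12]. Speed limits (rad/s): [2.57, 2.57, 3.01, 3.14, 3.14, 3.14].

## Interface

Orientations are given as a unit quaternion [w, x, y, z].
In Python, from bench import ctrl gives the robot as it stands.
- The arm moves only by the tool apply_moves, never from a script. Its argument "moves" is a list of rows, each an object with "jaw": the opening, from 0 (shut) to 1 (fully open); "offset": the shift along the tool's x, y, z in mm, a list of three; "rot": the turn, a rotation vector about the tool's x, y, z in degrees, a list of three. In form: [{"jaw": jaw, "offset": [dx, dy, dz], "rot": [ax, ay, az]}, ...]. A call has exactly 5 rows; each row shifts and turns the commanded pose from where the row before left it, along the tool's axes as they then stand; what a row does not reach is not made up. A row lasts 1/8 s, in which the tool goes at most 62.5 mm and 10.7 degrees, less where a joint would pass 70% of its speed; a pose out of reach is approached as far as the arm can. A call is refused whole if a number of a shift passes 62.5 or a number of a turn 10.7, either way. A call with a gripper value outside its range is refused whole. The fingers move at their own pace and stop on an object; the grip force is fixed at half the most. Time passes only in rows, so rows that do not move let the fingers close, or fill a call up. It gives the time, the measured TCP pose, the force, the opening and the grip force at its end, in the units of the state.
- ctrl.get_obs(): the state, without advancing time (a new reading comes with each control period).
- ctrl.camera(name): name is "scene" or "top"; returns (picture, depth): 480x640x3 uint8, red, green, blue; 480x640 float32, m along the optical axis (not along the pixel's ray), 0 where there is no reading.
- ctrl.camera_params(name): a dict with "K" (3x3 intrinsics, pixels), "cam_to_world" (4x4, takes a point from camera to world coordinates). Camera axes: x right, y down, z forward; pixel columns grow to the right and rows downward; lengths in m; the calibration is good to about 2 mm. A picture is of the moment at which its call begins. camera_params takes no time and is no camera call.
- ctrl.hand_in(): hands the job in; it is judged then, once.
Trained networks look in the newest picture that a camera, given by its name, has taken for a name from the list of things; names that differ only in an ending like _2 or _b are one class to them, and where a whole thing is asked for, a point or a joint stands for the part that bears it (a point fixed in the world has none). Each returns a list of dicts, best first, with "score" (0 to 1); they miss things now and then, are a little off and sometimes report something else, mostly with a low value. They report only what shows in the picture. A call takes as long as a camera call. They do not tell look-alikes from the thing itself.
- ctrl.outline_of(camera, target): "region" (480x640 bool, what is visible of it) and "position" ([column, row] in pixels, amid what is visible of it).
The state is a dict: "time_s": time; "q": joint angles; "dq": joint speeds; "joint_efforts": joint torques, N m; "eef_pos": TCP position; "eef_rot": TCP orientation; "wrist_force": force on the tool from outside, world axes, zero at the start; "torque": the same for the moment, N m; "opening": opening from 0.0 (shut) to 1.0 (fully open); "grasp_force": force on a finger pad.
Only numpy, scipy, OpenCV 4.12 (cv2) and the standard library are available. Lean on these libraries where they do the work, as an engineer would, in place of code of your own. Each camera call takes 0.05 s, during which the arm holds its last target. There are 200 camera calls.

## Task

Take the S-hook out of its stand, hook it over the rail so that it drops into the rail's one notch (feel for it by sliding the hook gently along the rail), and let go. Then pick the small bin up by its front grip and hang it by the middle of its bail in the hook's lower curl, so that it hangs freely and still. Press only lightly on the rail and the hook, keep the bin level, and leave the other things on the table where they are.

Things in the scene. Friction and masses are not known exactly. Their poses are not given: they have to be found in the camera images.
- rack: Fixed rail stand: flat aluminium bar, 14 mm thick, 470 mm long, from 235 to 250 mm above the table, on two 30 mm square posts at y = +-190 mm in this frame. Origin on the table midway between the posts; y along the bar, z up, x away from the robot. The bar holds firm lengthwise but rests on rubber bushes: it gives about 1 mm downwards for 3 N and springs back. Over 20 N on it is damage.
- bar_mid (a point): On the bar's flat top (250 mm up), centre line, midway between the posts; axes as the rack. The top has one notch across it, 14 mm long (y), 5 mm deep, straight walls. The bar is clamped differently each time: the notch's middle lies anywhere within +-30 mm of this point along y, and its place is not measured. Slide the hook lightly along the bar top to find it.
- hook: Loose S-hook of 8 mm steel rod in its x-z plane, 100 g, upright in the stand. Origin: centre of the upper curl (26 mm wide inside, flat crown, open downwards, free end on +x, 20 mm below the origin). Resting on the bar, the origin is about 239 mm above the table on the bar top, 234 mm in the notch. The rod runs down the -x side (21 mm out), slants under the bar to +x, into the lower curl. Lowest point -93 mm.
- hook_tab (a point): Grasp point on the black upright tab on the hook's crown, 44 mm above the hook's origin. Tab: 8 mm thick (y), 28 mm along x, from 16 to 58 mm above the origin; fingers close along the hook's y. Keep fingertips over 20 mm above the origin, or they meet the bar.
- hook_curl (a point): Where the middle of the bail's wire lies once hung: in the lower curl, 82 mm below the hook's origin. The curl opens upwards, 28 mm wide inside; its free end is on the -x (robot's) side, its top 24 mm above this point and its outside 27 mm in front of it (-x). The bail enters from -x over that end, then down.
- stand: Fixed black block 84 x 60 x 46 mm with an 11 mm wide slot along its x axis holding the hook's lower curl, which stands on the slot's floor 12 mm above the table. Origin at the centre of its underside. Lift the hook at least 40 mm straight up to leave the slot.
- bin: Loose open grey steel bin, 200 to 350 g, on the table: 84 mm wide (y), from 50 mm in front (-x) to 72 mm behind the origin, 48 mm tall. Origin on its underside, straight below the bail and about below the centre of mass. Bail: fixed upright arch of 6 mm wire in the y-z plane, its straight top 20 mm long, sloping down on both sides.
- bin_grip (a point): Grasp point on the bin's black grip plate, 90 mm in front (-x) of its origin, 45 mm above its underside; fingers close along the bin's y. The plate is 10 mm thick (y), from 50 to 108 mm in front of the origin, 20 to 60 mm above the underside.
- bin_bail (a point): Middle of the bail's top wire (wire centre), 110 mm above the bin's underside.
- lens_mount: Bystander: lens on a short post, 55 mm tall, loose.
- rod_clamp: Bystander: steel puck 40 mm wide, 30 mm tall, loose.
- tape_roll: Bystander: white roll 72 mm wide, 20 mm tall, loose.
- screw_jar: Bystander: clear jar 52 mm wide, 60 mm tall, loose.
- driver: Bystander: screwdriver lying on the table.
- detector: Bystander: black box 60 x 50 x 40 mm, loose.
Mind the look-alikes: they are no part of the job. Of the things shaped like the hook, the steel one is meant.

How it is judged:
By the outcome, as a careful person would: the job done as asked, in the order asked, and still so for the second after the job is handed in, with the robot touching nothing.
It also fails if it takes over 72 s, if anything falls off the work surface, if the arm or the gripper's body presses on something with over 40 N, if the wrist force passes 120 N, or if a joint passes its speed limit or range.

## Working session

There is one attempt and no reset: what is moved stays moved. The work goes in short steps, Python scripts to look and compute and a tool call to move; the robot and the scene stay as the last step left them, time stands still between calls to the robot, and variables do not carry over. Pictures are saved under pics/ and viewed, at most 10 in all, crops included, and the job is handed in when it is done.

Besides the shell and the picture viewer there is one more tool, called after "Call:" as name([rows], argument=value, ...), one row to a line, values as JSON. apply_moves: Moves the arm, as the interface text tells. Its arguments: {"type":"object","properties":{"moves":{"type":"array"}},"required":["moves"]}

```bash
mkdir -p pics; ls; python3 - <<'E'
from bench import ctrl
import cv2,numpy as np
s=ctrl.get_obs(); print({k:np.round(v,3).tolist() for k,v in s.items()})
ims=[]
for c in("scene","top"):
    p,d=ctrl.camera(c); cv2.imwrite(f"pics/{c}0.png",p[:,:,::-1]); np.save(f"{c}0.npy",d)
    P=ctrl.camera_params(c);K=P["K"];T=P["cam_to_world"];print(c,np.round(K,1).tolist(),np.round(T,3).tolist())
    for t in("rack","hook","stand","bin","hook_tab","bin_grip"):
        for r in ctrl.outline_of(c,t)[:3]:
            m=np.array(r["region"])&(d>0); v,u=np.nonzero(m)
            z=d[v,u]; w=T[:3,:3]@np.stack([(u-K[0,2])*z/K[0,0],(v-K[1,2])*z/K[1,1],z])+T[:3,3:]
            print(c,t,round(r["score"],2),np.round(r["position"]),m.sum(),np.round(np.percentile(w,[2,50,98],axis=1).T,3).tolist() if m.any() else 0)
E
```

```text
pics
{'time_s': 0.0, 'q': [1.032, 0.182, 1.608, 0.0, 1.354, -0.206], 'dq': [-0.0, 0.001, -0.001, 0.002, -0.0, -0.001], 'joint_efforts': [-0.002, -44.487, -35.134, -0.0, 0.009, 0.0], 'eef_pos': [0.188, 0.543, 0.23], 'eef_rot': [-0.0, 0.166, 0.986, -0.001], 'wrist_force': [0.013, 0.607, 0.515], 'torque': [0.012, 0.002, -0.02], 'grasp_force': 0.0, 'opening': 1.003}
scene [[502.3, 0.0, 317.7], [0.0, 502.3, 236.1], [0.0, 0.0, 1.0]] [[0.348, 0.705, -0.618, 1.187], [0.937, -0.265, 0.226, -0.273], [-0.004, -0.658, -0.753, 0.971], [0.0, 0.0, 0.0, 1.0]]
scene rack 0.89 [397. 252.] 6767 [[0.547, 0.657, 0.723], [-0.173, 0.08, 0.276], [0.0, 0.214, 0.255]]
scene hook 0.91 [422. 228.] 249 [[0.535, 0.544, 0.555], [0.203, 0.218, 0.235], [0.004, 0.118, 0.15]]
scene hook 0.74 [402. 199.] 244 [[0.354, 0.441, 0.461], [0.209, 0.214, 0.271], [-0.0, 0.099, 0.162]]
scene stand 0.75 [394. 223.] 808 [[0.398, 0.453, 0.484], [0.182, 0.204, 0.245], [0.0, 0.043, 0.05]]
scene bin 0.79 [224. 280.] 2192 [[0.372, 0.456, 0.528], [-0.275, -0.235, -0.193], [-0.001, 0.01, 0.104]]
scene bin 0.59 [399. 252.] 6403 [[0.6, 0.6
[... 781 characters left out ...]
34.] 148 [[0.528, 0.537, 0.559], [0.205, 0.218, 0.245], [0.006, 0.113, 0.155]]
top hook 0.36 [330. 185.] 300 [[0.651, 0.668, 0.719], [-0.085, -0.054, -0.021], [0.003, 0.02, 0.026]]
top stand 0.94 [216. 285.] 864 [[0.394, 0.429, 0.477], [0.185, 0.207, 0.249], [0.006, 0.046, 0.052]]
top bin 0.76 [411. 271.] 2420 [[0.36, 0.455, 0.524], [-0.273, -0.233, -0.188], [-0.001, 0.006, 0.102]]
top hook_tab 0.65 [210. 236.] 131 [[0.528, 0.536, 0.549], [0.204, 0.216, 0.236], [0.016, 0.113, 0.155]]
top hook_tab 0.55 [209. 282.] 225 [[0.418, 0.436, 0.454], [0.213, 0.217, 0.229], [0.017, 0.115, 0.167]]
top bin_grip 0.77 [414. 273.] 2358 [[0.36, 0.456, 0.524], [-0.273, -0.234, -0.188], [-0.001, 0.006, 0.103]]
```

View pics/scene0.png

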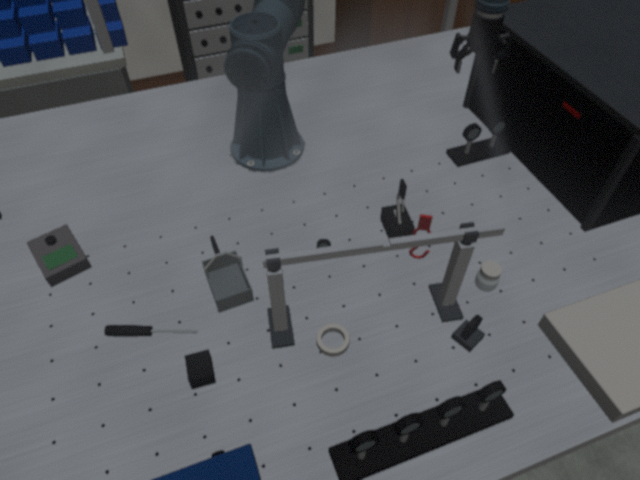

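View pics/top0.png

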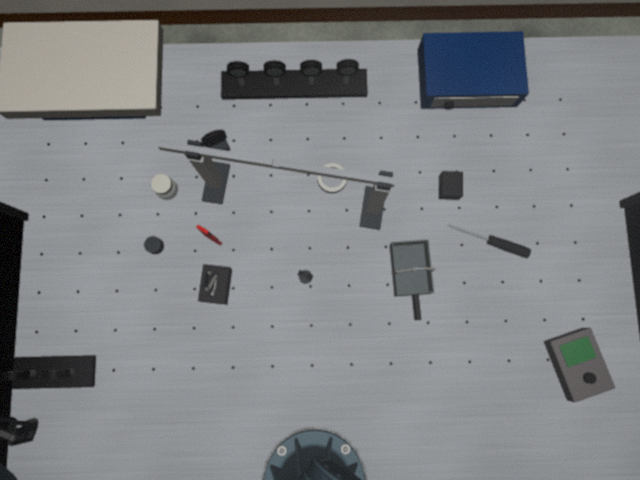

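```bash
python3 - <<'E'
import cv2
a=cv2.imread("pics/scene0.png")[140:280,330:510]
b=cv2.imread("pics/top0.png")[190:320,150:300]
a=cv2.resize(a,(460,358),interpolation=cv2.INTER_CUBIC);b=cv2.resize(b,(340,358),interpolation=cv2.INTER_CUBIC)
cv2.imwrite("pics/crop1.png",cv2.hconcat([a,b]))
E
```

```text
(no output)
```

View pics/crop1.png

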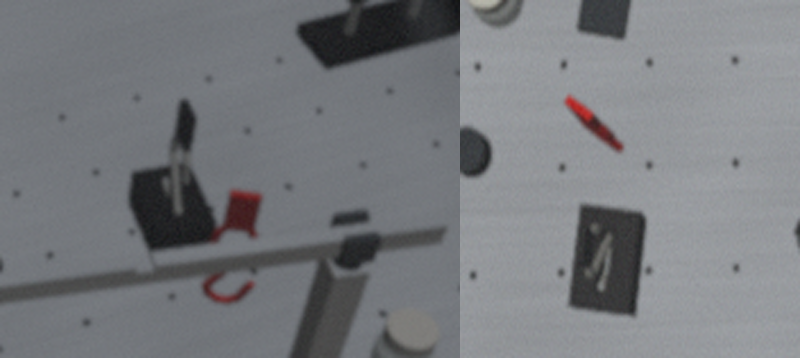

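Scene: the steel hook is in the stand at scene (402,200) / top (211,284). The look-alike is the red hook at scene (424,222) / top (209,234), and the crop confirms the steel one with the black tab in the slotted black block is the right choice. The bar runs top (160,149)–(393,185). The bin is at top (411,270), with its grip at (417,307) facing the robot.

```bash
cat > h.py <<'E'
import numpy as np,cv2
from bench import ctrl
def cloud(c,d):
    P=ctrl.camera_params(c);K=P["K"];T=np.array(P["cam_to_world"]);v,u=np.mgrid[:480,:640]
    return np.stack([(u-K[0,2])*d/K[0,0],(v-K[1,2])*d/K[1,1],d],-1)@T[:3,:3].T+T[:3,3]
def sel(w,d,x,y,z):
    m=d>0
    for i,r in enumerate((x,y,z)): m=m&(w[...,i]>r[0])&(w[...,i]<r[1])
    return m
def rect(p):
    (c,s,a)=cv2.minAreaRect((p[:,:2]*1000).astype(np.float32)); return np.round(c,1),np.round(s,1),round(a,1)
def pca(p):
    c=p.mean(0);e,v=np.linalg.eigh(np.cov((p-c)[:,:2].T));v=v[:,1];return np.round(c*1000,1),round(float(np.degrees(np.arctan2(v[1],v[0]))),1),np.round(np.sqrt(e)*1000,1)
E
python3 - <<'E'
from h import *
for c in("top","scene"):
    d=np.load(c+"0.npy");w=cloud(c,d)
    print(c)
    R=lambda n,*b:(lambda m:print(n,m.sum(),rect(w[m]),pca(w[m]), np.round(np.percentile(w[m],[1,99],axis=0)*1000).tolist()))(sel(w,d,*b))
    R("stand",(.37,.5),(.17,.26),(.035,.056))
    R("hookall",(.37,.5),(.17,.26),(.06,.2))
    R("tab",(.37,.5),(.17,.26),(.128,.2))
    R("rod",(.37,.5),(.17,.26),(.06,.118))
    R("bar",(.5,.8),(-.3,.4),(.242,.262))
    R("binrim",(.36,.56),(-.3,-.16),(.036,.058))
    R("bail",(.36,.56),(-.3,-.16),(.085,.13))
    R("grip",(.3,.42),(-.3,-.16),(.025,.08))
    R("binall",(.3,.56),(-.3,-.16),(.02,.13))
    m=sel(w,d,(.5,.8),(-.3,.4),(.242,.262));p=w[m];o=np.argsort(p[:,1]);print(np.round(p[o][[0,5,-6,-1]]*1000))
E
```

```text
top
stand 802 (array([436.4, 218.4]), array([61.5, 84.3]), 82.1) (array([434.3, 214.2,  46.5]), 167.9, array([17.7, 26.7])) [[393.0, 185.0, 38.0], [479.0, 251.0, 53.0]]
hookall 176 (array([436.9, 218.4]), array([ 9.6, 42.1]), 82.7) (array([435. , 216.8, 131.5]), 172.2, array([ 2.4, 10.4])) [[416.0, 213.0, 64.0], [456.0, 223.0, 168.0]]
tab 103 (array([436.3, 218.5]), array([ 9.6, 27.9]), 82.7) (array([435.4, 216.7, 155.1]), 172.6, array([2.6, 8.2])) [[422.0, 213.0, 132.0], [448.0, 223.0, 169.0]]
rod 59 (array([436.8, 218.1]), array([ 7.6, 42. ]), 83.1) (array([434.1, 217.2,  92.5]), 172.6, array([ 2. , 13.5])) [[416.0, 212.0, 62.0], [457.0, 222.0, 117.0]]
bar 2217 (array([652.3,  61.2]), array([470.8,  33.2]), 79.4) (array([651.2,  58.8, 251.1]), 79.4, array([  6.2, 143.4])) [[599.0, -165.0, 243.0], [698.0, 287.0, 259.0]]
binrim 406 (array([ 443.3, -232.5]), array([164.9,  85.4]), 3.0) (array([ 457.3, -232.2,   47.1]), -178.7, array([33.4, 50.8])) [[363.0, -275.0, 36.0], [526.0, -187.0, 58.0]]
bail 96 (array([ 453.1, -232.2]), array([ 5.5, 81.6]), 2.3) (array([ 452.8, -229.6,  103. ])
[... 1420 characters left out ...]
471.4, -233.9,   45.1]), -176.5, array([29.2, 55.4])) [[364.0, -277.0, 36.0], [529.0, -190.0, 58.0]]
bail 99 (array([ 454.8, -235. ]), array([ 8.4, 71.9]), 2.3) (array([ 455.6, -235.1,  101.2]), 92.7, array([ 1.7, 21. ])) [[451.0, -269.0, 86.0], [460.0, -200.0, 115.0]]
grip 275 (array([ 399.2, -229. ]), array([75.8, 79.6]), 60.2) (array([ 396.9, -238. ,   43.8]), 83.1, array([17.6, 19.7])) [[350.0, -278.0, 25.0], [416.0, -196.0, 62.0]]
binall 910 (array([ 437.7, -235.5]), array([183.1,  86.4]), 2.8) (array([ 463. , -233.4,   47.6]), -177.2, array([26.7, 55.2])) [[353.0, -277.0, 21.0], [529.0, -190.0, 112.0]]
[[ 615. -173.  246.]
 [ 612. -171.  249.]
 [ 695.  288.  250.]
 [ 700.  289.  249.]]
```

```bash
python3 - <<'E'
from h import *
for c in("top","scene"):
    d=np.load(c+"0.npy");w=cloud(c,d)
    p=w[sel(w,d,(.37,.5),(.17,.26),(.055,.18))]*1000
    o=p[p[:,2]>130][:,:2].mean(0) ; e=np.array([np.cos(np.radians(-7.5)),np.sin(np.radians(-7.5))])
    x=(p[:,:2]-[437.5,217])@e
    for lo in range(55,170,10):
        k=(p[:,2]>=lo)&(p[:,2]<lo+10); print(lo,np.sort(np.round(x[k])).astype(int).tolist()[::2])
    m=sel(w,d,(.5,.8),(-.3,.4),(.235,.262));p=w[m]*1000;a=np.radians(-10.65)
    q=(p[:,:2]-[653,60])@np.array([[np.cos(a),-np.sin(a)],[np.sin(a),np.cos(a)]])
    print("bar: y, n, xmin, xmed,xmax, zmed")
    for y in range(-235,240,30):
        k=(q[:,1]>y)&(q[:,1]<y+30);print(y,k.sum(),np.round([*np.percentile(q[k,0],[3,50,97]),np.median(p[k,2])],1) if k.any() else "")
    # depth profile and brightness along bar centre
    im=cv2.imread(f"pics/{c}0.png").astype(int).sum(-1)[m]/3
    for y in range(-48,48,4):
        k=(q[:,1]>y)&(q[:,1]<y+4)&(abs(q[:,0])<9);print((y+2,k.sum(),round(float(np.mean(p[k,2])),1),round(float(im[k].mean())),round(float(im[k].max()))),end=" ")
    print()
E
```

```text
55 [0, 2, 5, 7, 9]
65 [-6, -2, -1, 1, 4]
75 [-10, -7, -6, -4]
85 [-16, -14, -12, -10, -9]
95 [-21, -19, -16, 13, 18]
105 [-22, -20, -18, 15, 16, 19, 19]
115 [-18, -17, -16, -12, -3, 1, 12, 14]
125 [-15, -15, -8, -4, 0, 5, 9]
135 [-11, -7, 1, 3, 8, 11]
145 [-15, -14, -12, -8, -4, -2, 3, 5, 8]
155 [-15, -13, -12, -11, -10, -9, -8, -7, -5, -3, -1, -1, 0, 1, 2, 4, 6, 7, 8, 9, 9, 11]
165 [-14, -10, -8, -6, -4, 1, 2, 5, 7, 11]
bar: y, n, xmin, xmed,xmax, zmed
-235 248 [-16.3  -1.8  14.  252.7]
-205 160 [-15.3  -2.8   9.9 250.4]
-175 142 [ -7.7  -2.5   6.5 250.6]
-145 139 [ -7.9  -3.1   6.3 250.5]
-115 140 [ -7.8  -2.4   6.3 250.9]
-85 144 [ -8.1  -2.7   5.8 250.8]
-55 141 [ -8.1  -3.1   5.8 250.4]
-25 137 [ -7.9  -2.2   6.  248.2]
5 143 [ -8.1  -2.5   6.1 250.4]
35 143 [ -8.3  -2.8   5.6 250.6]
65 140 [ -8.2  -2.7   6.  250.3]
95 140 [ -8.2  -3.3   5.9 250.4]
125 177 [-16.3  -3.6  12.4 251.1]
155 243 [-16.8  -1.6  13.7 253.1]
185 136 [ -8.7  -2.9   5.6 250.9]
215 95 [ -8.2  -2.8   6.1 250.7]
(-46, np.int64(20), 249.4, 133, 155) (-42, np.int64(18), 249.8, 131, 152) (-38, np.int64(19), 247.7
[... 2062 characters left out ...]
nt64(23), 246.2, 100, 121) (-26, np.int64(20), 245.6, 96, 120) (-22, np.int64(23), 245.8, 98, 120) (-18, np.int64(22), 246.1, 97, 120) (-14, np.int64(20), 246.1, 98, 121) (-10, np.int64(22), 246.0, 100, 121) (-6, np.int64(15), 242.9, 98, 119) (-2, np.int64(18), 242.6, 102, 120) (2, np.int64(18), 242.9, 105, 120) (6, np.int64(22), 245.2, 95, 112) (10, np.int64(21), 245.9, 95, 120) (14, np.int64(23), 246.1, 99, 122) (18, np.int64(20), 245.5, 97, 122) (22, np.int64(23), 244.8, 95, 122) (26, np.int64(19), 247.0, 101, 122) (30, np.int64(25), 245.9, 98, 122) (34, np.int64(16), 246.1, 97, 122) (38, np.int64(23), 245.9, 100, 123) (42, np.int64(19), 246.4, 97, 122) (46, np.int64(22), 246.3, 100, 123)
```

```bash
cat >> h.py <<'E'
from scipy.spatial.transform import Rotation as Ro
def cur():
    s=ctrl.get_obs();q=s["eef_rot"];return np.array(s["eef_pos"])*1000,Ro.from_quat([q[1],q[2],q[3],q[0]]),s
def down(yang):  # tool pointing down, tool y at world angle yang (deg)
    a=np.radians(yang);y=np.array([np.cos(a),np.sin(a),0]);z=np.array([0,0,-1.]);return Ro.from_matrix(np.stack([np.cross(y,z),y,z],1))
def go(P,yang,n=5,start=None,dec=0):
    p,r,_=start or cur(); P=np.array(P,float);R=down(yang);rv=(r.inv()*R).as_rotvec(degrees=True)/n
    for i in range(n):
        o=np.round(r.inv().apply((P-p)/(n-i)),dec); v=np.round(rv,1); print(o.tolist(),v.tolist())
        p=p+r.apply(o); r=r*Ro.from_rotvec(v,degrees=True)
    return p,r,None
def st():
    p,r,s=cur();print(round(s["time_s"],2),np.round(p,1),"yang",np.round(np.degrees(np.arctan2(*r.as_matrix()[[1,0],1])),2),"F",np.round(s["wrist_force"],2),"op",round(s["opening"],3),"gf",round(s["grasp_force"],1))
E
python3 -c "
from h import *
st();go([437,217,205],82.5,10)"
```

```text
0.7 [187.8 543.5 231.3] yang 70.93 F [-0.33 -0.01  0.25] op 0.999 gf 0.0
[-34.0, -23.0, 3.0] [-0.0, 0.0, -1.2]
[-34.0, -23.0, 3.0] [-0.0, 0.0, -1.2]
[-33.0, -24.0, 3.0] [-0.0, 0.0, -1.2]
[-33.0, -25.0, 2.0] [-0.0, 0.0, -1.2]
[-32.0, -26.0, 3.0] [-0.0, 0.0, -1.2]
[-32.0, -26.0, 2.0] [-0.0, 0.0, -1.2]
[-31.0, -27.0, 3.0] [-0.0, 0.0, -1.2]
[-30.0, -27.0, 2.0] [-0.0, 0.0, -1.2]
[-30.0, -28.0, 3.0] [-0.0, 0.0, -1.2]
[-30.0, -29.0, 2.0] [-0.0, 0.0, -1.2]
```

Call:
apply_moves([
  {"jaw": 0.6,"offset": [-34,-23,3],"rot": [0,0,-1.2]},
  {"jaw": 0.6,"offset": [-34,-23,3],"rot": [0,0,-1.2]},
  {"jaw": 0.6,"offset": [-33,-24,3],"rot": [0,0,-1.2]},
  {"jaw": 0.6,"offset": [-33,-25,2],"rot": [0,0,-1.2]},
  {"jaw": 0.6,"offset": [-32,-26,3],"rot": [0,0,-1.2]},
])

```text
time_s: 1.32
eef_pos: [0.313, 0.3789, 0.2175]
eef_rot: [0.0, 0.113, 0.994, 0.0]
wrist_force: [0.4, 0.1, -0.7]
opening: 0.598
grasp_force: 0.0
```

Call:
apply_moves([
  {"jaw": 0.6,"offset": [-32,-26,2],"rot": [0,0,-1.2]},
  {"jaw": 0.6,"offset": [-31,-27,3],"rot": [0,0,-1.2]},
  {"jaw": 0.6,"offset": [-30,-27,2],"rot": [0,0,-1.2]},
  {"jaw": 0.6,"offset": [-30,-28,3],"rot": [0,0,-1.2]},
  {"jaw": 0.6,"offset": [-30,-29,2],"rot": [0,0,-1.2]},
])

```text
time_s: 1.95
eef_pos: [0.438, 0.2157, 0.2054]
eef_rot: [0.0, 0.061, 0.998, 0.0]
wrist_force: [0.9, 0.8, 0.9]
opening: 0.601
grasp_force: 0.0
```

```bash
python3 -c "
from h import *
st();go([437,217,132],82.5,5)"
```

```text
1.95 [438.  215.7 205.4] yang 82.97 F [0.86 0.76 0.86] op 0.601 gf 0.0
[0.0, 0.0, 15.0] [0.0, 0.0, 0.1]
[0.0, 0.0, 15.0] [0.0, 0.0, 0.1]
[0.0, 0.0, 14.0] [0.0, 0.0, 0.1]
[1.0, 1.0, 15.0] [0.0, 0.0, 0.1]
[0.0, 0.0, 14.0] [0.0, 0.0, 0.1]
```

Call:
apply_moves([
  {"jaw": 0.6,"offset": [0,0,15],"rot": [0,0,0.1]},
  {"jaw": 0.6,"offset": [0,0,15],"rot": [0,0,0.1]},
  {"jaw": 0.6,"offset": [0,0,14],"rot": [0,0,0.1]},
  {"jaw": 0.6,"offset": [0.5,1,15],"rot": [0,0,0.1]},
  {"jaw": 0.6,"offset": [0,0,14],"rot": [0,0,0.1]},
])

```text
time_s: 2.58
eef_pos: [0.4364, 0.2184, 0.1311]
eef_rot: [-0.0, 0.066, 0.998, -0.0]
wrist_force: [0.6, 0.4, 0.6]
opening: 0.599
grasp_force: 0.0
```

Call:
apply_moves([
  {"jaw": 0,"offset": [0,0,0],"rot": [0,0,0]},
  {"jaw": 0,"offset": [0,0,0],"rot": [0,0,0]},
  {"jaw": 0,"offset": [0,0,0],"rot": [0,0,0]},
  {"jaw": 0,"offset": [0,0,0],"rot": [0,0,0]},
  {"jaw": 0,"offset": [0,0,0],"rot": [0,0,0]},
])

```text
time_s: 3.2
eef_pos: [0.4374, 0.218, 0.1329]
eef_rot: [0.001, 0.066, 0.998, 0.0]
wrist_force: [-0.2, 0.3, 1.9]
opening: 0.082
grasp_force: 59.6
```

```bash
python3 -c "
from h import *
st();p,_,s=cur();print(s['torque']);go([p[0],p[1],240],82.5,5)"
```

```text
3.2 [437.4 218.  132.9] yang 82.43 F [-0.21  0.35  1.9 ] op 0.082 gf 59.6
[-0.03920067 -0.00301632  0.02311292]
[-0.0, 0.0, -21.0] [0.0, 0.0, -0.0]
[-0.0, 0.0, -22.0] [0.0, 0.0, -0.0]
[-0.0, 0.0, -21.0] [0.0, 0.0, -0.0]
[-0.0, 0.0, -22.0] [0.0, 0.0, -0.0]
[-0.0, 0.0, -21.0] [0.0, 0.0, -0.0]
```

Call:
apply_moves([
  {"jaw": 0,"offset": [0,0,-21],"rot": [0,0,0]},
  {"jaw": 0,"offset": [0,0,-22],"rot": [0,0,0]},
  {"jaw": 0,"offset": [0,0,-21],"rot": [0,0,0]},
  {"jaw": 0,"offset": [0,0,-40],"rot": [0,0,0]},
  {"jaw": 0,"offset": [0,0,-50],"rot": [0,0,0]},
])

```text
time_s: 3.82
eef_pos: [0.436, 0.2177, 0.2863]
eef_rot: [-0.001, 0.066, 0.998, -0.0]
wrist_force: [0.4, 0.4, -0.1]
opening: 0.081
grasp_force: 59.0
```

```bash
python3 -c "
from h import *
st();go([510,60,420],160,10)"
```

```text
3.83 [436.  217.7 286.3] yang 82.43 F [ 0.37  0.38 -0.05] op 0.081 gf 59.0
[-9.0, -15.0, -13.0] [0.0, -0.0, -7.8]
[-7.0, -16.0, -13.0] [0.0, -0.0, -7.8]
[-5.0, -17.0, -13.0] [0.0, -0.0, -7.8]
[-3.0, -17.0, -14.0] [0.0, -0.0, -7.8]
[-1.0, -17.0, -13.0] [0.0, -0.0, -7.8]
[2.0, -17.0, -14.0] [0.0, -0.0, -7.8]
[4.0, -17.0, -13.0] [0.0, -0.0, -7.8]
[7.0, -16.0, -14.0] [0.0, -0.0, -7.8]
[8.0, -15.0, -13.0] [0.0, -0.0, -7.8]
[11.0, -14.0, -14.0] [0.0, -0.0, -7.8]
```

Call:
apply_moves([
  {"jaw": 0,"offset": [-9,-15,-13],"rot": [0,0,-7.8]},
  {"jaw": 0,"offset": [-7,-16,-13],"rot": [0,0,-7.8]},
  {"jaw": 0,"offset": [-5,-17,-13],"rot": [0,0,-7.8]},
  {"jaw": 0,"offset": [-3,-17,-14],"rot": [0,0,-7.8]},
  {"jaw": 0,"offset": [-1,-17,-13],"rot": [0,0,-7.8]},
])

```text
time_s: 4.45
eef_pos: [0.4735, 0.1385, 0.3525]
eef_rot: [-0.0, -0.273, 0.962, 0.0]
wrist_force: [-0.3, -0.2, -0.9]
opening: 0.08
grasp_force: 59.0
```

Call:
apply_moves([
  {"jaw": 0,"offset": [2,-17,-14],"rot": [0,0,-7.8]},
  {"jaw": 0,"offset": [4,-17,-13],"rot": [0,0,-7.8]},
  {"jaw": 0,"offset": [7,-16,-14],"rot": [0,0,-7.8]},
  {"jaw": 0,"offset": [8,-15,-13],"rot": [0,0,-7.8]},
  {"jaw": 0,"offset": [11,-14,-14],"rot": [0,0,-7.8]},
])

```text
time_s: 5.08
eef_pos: [0.5103, 0.0599, 0.4203]
eef_rot: [-0.0, -0.579, 0.816, 0.0]
wrist_force: [-0.1, -0.5, -1.6]
opening: 0.084
grasp_force: 59.0
```

```bash
cat > look.py <<'E'
from h import *
st();p,r,s=cur();M=r.as_matrix()
im,d=ctrl.camera("scene");o=ctrl.outline_of("scene","hook")
for t in o[:2]: print(t["score"],np.round(t["position"]),np.array(t["region"]).sum())
P=ctrl.camera_params("scene");K=np.array(P["K"]);T=np.array(P["cam_to_world"]);C=T[:3,3]*1000
# rectify on hook plane (through TCP, normal tool y): hook x=-tool x, hook z=-tool z ; image 4 px/mm
S=4;X=np.arange(-50,50,1/S);Z=np.arange(60,-140,-1/S)
G=p+(-M[:,0])*X[None,:,None]+(-M[:,2])*Z[:,None,None]
c=(G-C)@T[:3,:3];u=(K[0,0]*c[...,0]/c[...,2]+K[0,2]).astype(np.float32);v=(K[1,1]*c[...,1]/c[...,2]+K[1,2]).astype(np.float32)
rc=cv2.remap(im[:,:,::-1].copy(),u,v,cv2.INTER_CUBIC)
for z in range(-140,60,10):
    y=int((60-z)*S);cv2.line(rc,(0,y),(8 if z%50 else 20,y),(0,0,255),1)
for x in range(-50,50,10):
    q=int((x+50)*S);cv2.line(rc,(q,0),(q,8 if x else 20),(0,0,255),1)
raw=im[:,:,::-1][60:300,220:440];raw=cv2.resize(raw,(400,436))
out=np.zeros((600,800,3),np.uint8);out[:,:300]=cv2.resize(rc,(300,600));out[:436,400:]=raw
cv2.imwrite("pics/rect.png",out)
E
python3 look.py
```

```text
5.08 [510.3  59.9 420.3] yang 160.69 F [-0.08 -0.54 -1.6 ] op 0.084 gf 59.0
0.83 [352. 143.] 503
0.82 [421. 228.] 301
```

View pics/rect.png

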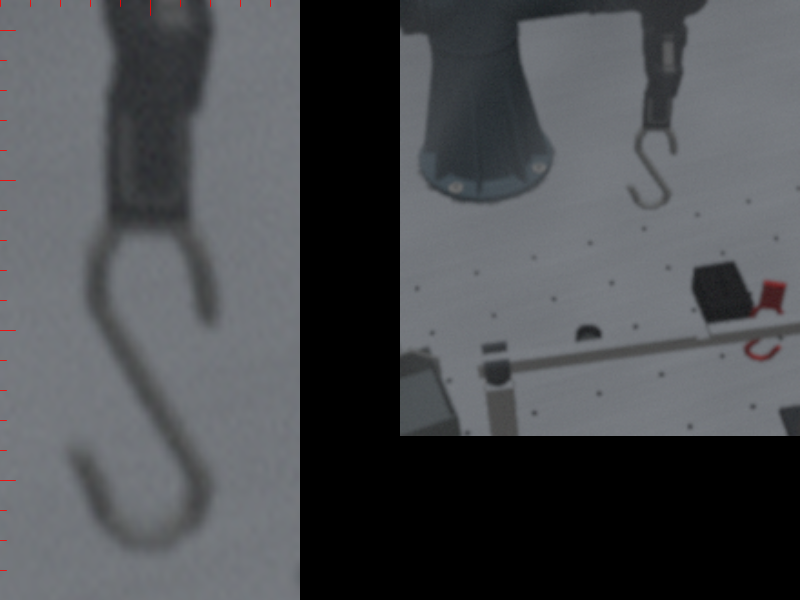

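The picture shows the hook upright in the grip: origin about 29.7 mm below the TCP, centred in x, and lowest point at rectified px (150,548). Now for the clearance when threading it onto the bar.

```bash
cat > clr.py <<'E'
import numpy as np
A=np.array([(19.5,-15),(18,-5),(17,2),(11,13.5),(8,15),(-8,15),(-11,13.5),(-17,2),(-17.7,-8),(16,-66),(17.5,-73),(13,-83),(0,-89),(-10,-85),(-18,-75),(-25,-61)],float)
P=np.concatenate([np.linspace(a,b,30) for a,b in zip(A[:-1],A[1:])])
def clr(hx,hz,th):
    t=np.radians(th);x=hx+P[:,0]*np.cos(t)+P[:,1]*np.sin(t);z=hz-P[:,0]*np.sin(t)+P[:,1]*np.cos(t)
    dx=np.maximum(abs(x)-7,0);dz=np.maximum(abs(z-242.5)-7.5,0)
    ins=(abs(x)<7)&(abs(z-242.5)<7.5)
    return np.where(ins,-5,np.hypot(dx,dz)).min()-4
if __name__=="__main__":
    hx=np.arange(-45,15,.5)
    for th in(0,10,20,25,30):
        print(th)
        for hz in range(282,234,-4):
            c=np.array([clr(x,hz,th) for x in hx]);k=np.nonzero(c>c.max()-.01)[0]
            i=[(hx[j],round(c[j],1)) for j in range(1,len(hx)-1) if c[j]>=c[j-1] and c[j]>=c[j+1] and c[j]>0]
            print(hz,[(float(a),float(b)) for a,b in i][:6])
E
python3 clr.py
```

```text
0
282 []
278 [(-26.0, 9.0), (-25.5, 9.0), (-25.0, 9.0)]
274 [(-26.0, 5.0), (-25.5, 5.0), (-25.0, 5.0), (-24.5, 5.0), (-24.0, 5.0), (-23.5, 5.0)]
270 [(-26.0, 1.0), (-25.5, 1.0), (-25.0, 1.0), (-24.5, 1.0), (-24.0, 1.0), (-23.5, 1.0)]
266 [(-8.0, 0.6)]
262 [(-6.5, 1.3)]
258 [(-5.0, 2.0)]
254 [(-4.0, 2.8)]
250 [(-2.5, 3.6)]
246 [(0.0, 3.8)]
242 [(0.0, 2.1)]
238 []
10
282 [(-23.0, 9.8), (-22.5, 9.8), (-22.0, 9.8), (-21.5, 9.8), (-21.0, 9.8), (-20.5, 9.8)]
278 [(-23.0, 5.8), (-22.5, 5.8), (-22.0, 5.8), (-21.5, 5.8), (-21.0, 5.8), (-20.5, 5.8)]
274 [(-23.0, 1.8), (-22.5, 1.8), (-22.0, 1.8), (-21.5, 1.8), (-21.0, 1.8), (-20.5, 1.8)]
270 [(-4.5, 1.0)]
266 [(-4.0, 1.6)]
262 [(-3.0, 2.3)]
258 [(-2.5, 3.1)]
254 [(-1.5, 3.6)]
250 [(-1.0, 4.4)]
246 [(0.0, 4.0)]
242 [(-0.5, 1.8)]
238 []
20
282 [(-19.5, 7.2), (-19.0, 7.2), (-18.5, 7.2), (-18.0, 7.2), (-17.5, 7.2), (-17.0, 7.2)]
278 [(-19.5, 3.2), (-19.0, 3.2), (-18.5, 3.2), (-18.0, 3.2), (-17.5, 3.2), (-17.0, 3.2)]
274 [(-1.0, 2.1)]
270 [(0.0, 2.2)]
266 [(0.5, 2.6)]
262 [(1.0, 2.7)]
258 [(1.0, 3.2)]
254 [(1.5, 3.6)]
250 [(1.5, 4.4)]
246 [(0.0, 4.0)]
242 [(0.0, 1.1)]
238 []
25
282 [(-17.5, 6.2), (-17.0, 6.2), (-16.5, 6.2), (-16.0, 6.2), (-15.5, 6.2), (-15.0, 6.2)]
278 [(-17.5, 2.2), (-17.0, 2.2), (-16.5, 2.2), (-16.0, 2.2), (-15.5, 2.2), (-15.0, 2.2)]
274 [(2.0, 2.7)]
270 [(2.5, 2.8)]
266 [(2.5, 2.8)]
262 [(3.0, 2.9)]
258 [(3.0, 3.3)]
254 [(3.0, 3.7)]
250 [(2.5, 4.5)]
246 [(1.0, 4.0)]
242 [(0.5, 1.0)]
238 []
30
282 [(-15.5, 5.3), (-15.0, 5.3), (-14.5, 5.3), (-14.0, 5.3), (-13.5, 5.3), (-13.0, 5.3)]
278 [(-15.5, 1.3), (-15.0, 1.3), (-14.5, 1.3), (-14.0, 1.3), (-13.5, 1.3), (-13.0, 1.3)]
274 [(5.0, 3.2)]
270 [(5.0, 3.2)]
266 [(5.0, 3.2)]
262 [(5.0, 3.3)]
258 [(5.0, 3.3)]
254 [(4.5, 3.8)]
250 [(3.5, 4.3)]
246 [(1.5, 3.8)]
242 [(1.0, 1.0)]
238 []
```

```bash
cat >> h.py <<'E'
xr=np.array([.9828,-.1848,0]);yr=np.array([.1848,.9828,0]);O=np.array([653.4,59.9,0]);YR=79.35;L=29.7
def hk(lx,ly,hz,th,yang=YR):
    t=np.radians(th);R=down(yang)*Ro.from_rotvec([0,th,0],degrees=True)
    return O+lx*xr+ly*yr+[0,0,hz]+L*(np.sin(t)*xr+[0,0,np.cos(t)]),R
def path(wps,start=None,dec=0):  # wps: (pos,R,n)
    p,r,_=start or cur()
    for P,R,n in wps:
        for i in range(n):
            o=np.round(r.inv().apply((P-p)/(n-i)),dec)+0.;v=np.round((r.inv()*R).as_rotvec(degrees=True)/(n-i),1)+0.;print(o.tolist(),v.tolist())
            p=p+r.apply(o);r=r*Ro.from_rotvec(v,degrees=True)
        print("--")
    return p,r,None
def hloc():
    p,r,_=cur();M=r.as_matrix();h=p+M[:,2]*L;d=h-O;print("hook local",np.round([d@xr,d@yr,h[2]],1),"tilt",round(float(np.degrees(np.arcsin(-M[:,2]@xr))),2))
E
python3 -c "
from h import *
st();path([(*hk(-75,20,290,25),10)])
from clr import clr
w=[(-75,290,25),(-25,283,25),(-8,282,25),(1,276,25),(2.5,270,25),(3,258,25),(2.5,250,25),(0,246,0)]
for a,b in zip(w,w[1:]): print(b,[round(float(clr(*(np.array(a)+(np.array(b)-a)*f))),1) for f in np.linspace(0,1,6)])"
```

```text
5.17 [511.2  59.1 421.4] yang 160.37 F [-0.83 -0.04 -1.66] op 0.082 gf 59.1
[-6.0, -7.0, 10.0] [-1.8, 2.1, 8.0]
[-7.0, -6.0, 10.0] [-1.8, 2.1, 8.0]
[-8.0, -6.0, 10.0] [-1.8, 2.1, 8.0]
[-9.0, -5.0, 9.0] [-1.8, 2.1, 7.9]
[-10.0, -3.0, 9.0] [-1.8, 2.1, 8.0]
[-11.0, -2.0, 8.0] [-1.8, 2.0, 7.9]
[-12.0, -1.0, 8.0] [-1.8, 2.0, 8.0]
[-12.0, 1.0, 7.0] [-1.7, 2.1, 7.9]
[-12.0, 2.0, 7.0] [-1.8, 2.0, 8.0]
[-11.0, 3.0, 6.0] [-1.7, 2.1, 7.9]
--
(-25, 283, 25) [55.5, 45.6, 35.8, 26.1, 16.9, 9.0]
(-8, 282, 25) [9.0, 7.4, 6.8, 6.6, 6.4, 6.2]
(1, 276, 25) [6.2, 5.0, 3.8, 2.8, 2.4, 2.8]
(2.5, 270, 25) [2.8, 2.4, 2.2, 2.3, 2.5, 2.8]
(3, 258, 25) [2.8, 2.9, 3.0, 3.1, 3.2, 3.3]
(2.5, 250, 25) [3.3, 3.2, 3.4, 3.8, 4.1, 4.5]
(0, 246, 0) [4.5, 4.0, 3.7, 3.5, 3.5, 3.8]
```

Call:
apply_moves([
  {"jaw": 0,"offset": [-6,-7,10],"rot": [-1.8,2.1,8]},
  {"jaw": 0,"offset": [-7,-6,10],"rot": [-1.8,2.1,8]},
  {"jaw": 0,"offset": [-8,-6,10],"rot": [-1.8,2.1,8]},
  {"jaw": 0,"offset": [-9,-5,9],"rot": [-1.8,2.1,7.9]},
  {"jaw": 0,"offset": [-10,-3,9],"rot": [-1.8,2.1,8]},
])

```text
time_s: 5.8
eef_pos: [0.5517, 0.0766, 0.3665]
eef_rot: [-0.119, -0.256, 0.959, 0.011]
wrist_force: [0.3, -0.3, -0.6]
opening: 0.082
grasp_force: 59.0
```

Call:
apply_moves([
  {"jaw": 0,"offset": [-11,-2,8],"rot": [-1.8,2,7.9]},
  {"jaw": 0,"offset": [-12,-1,8],"rot": [-1.8,2,8]},
  {"jaw": 0,"offset": [-12,1,7],"rot": [-1.7,2.1,7.9]},
  {"jaw": 0,"offset": [-12,2,7],"rot": [-1.8,2,8]},
  {"jaw": 0,"offset": [-11,3,6],"rot": [-1.7,2.1,7.9]},
])

```text
time_s: 6.42
eef_pos: [0.5939, 0.0936, 0.3144]
eef_rot: [-0.218, 0.093, 0.971, 0.02]
wrist_force: [0.5, 0.6, -0.7]
opening: 0.083
grasp_force: 59.0
```

```bash
python3 -c "
from h import *
st();hloc();path([(*hk(-25,20,283,25),3),(*hk(-8,20,282,25),2),(*hk(1,20,276,25),2),(*hk(2.5,20,270,25),3)],dec=1)"
```

```text
6.42 [593.9  93.6 314.4] yang 79.05 F [ 0.53  0.56 -0.66] op 0.083 gf 59.0
hook local [-77.4  22.1 287.6] tilt 25.29
[-16.4, -0.6, -6.1] [0.0, -0.1, -0.1]
[-16.4, -0.6, -6.0] [0.0, -0.1, -0.1]
[-16.4, -0.7, -6.1] [0.0, -0.1, -0.1]
--
[-7.9, 0.0, -3.1] [0.0, 0.0, 0.0]
[-7.9, 0.0, -3.1] [0.0, 0.0, 0.0]
--
[-5.4, 0.0, 0.8] [0.0, 0.0, 0.0]
[-5.3, 0.0, 0.8] [0.0, 0.0, 0.0]
--
[-1.3, 0.0, 1.6] [0.0, 0.0, 0.0]
[-1.3, 0.0, 1.6] [0.0, 0.0, 0.0]
[-1.3, 0.0, 1.6] [0.0, 0.0, 0.0]
--
```

Call:
apply_moves([
  {"jaw": 0,"offset": [-16.4,-0.6,-6],"rot": [0,-0.1,-0.1]},
  {"jaw": 0,"offset": [-16.4,-0.6,-6],"rot": [0,-0.1,-0.1]},
  {"jaw": 0,"offset": [-16.4,-0.6,-6],"rot": [0,-0.1,-0.1]},
  {"jaw": 0,"offset": [-8,0,-3],"rot": [0,0,0]},
  {"jaw": 0,"offset": [-8,0,-3],"rot": [0,0,0]},
])

```text
time_s: 7.05
eef_pos: [0.6619, 0.0787, 0.3095]
eef_rot: [-0.215, 0.088, 0.973, 0.02]
wrist_force: [0.5, -0.2, -1.1]
opening: 0.087
grasp_force: 59.1
```

```bash
python3 -c "
from h import *
st();hloc();path([(*hk(1,20,276,25),2),(*hk(2.5,20,270,25),3),(*hk(3,20,258,25),5)],dec=1)"
```

```text
7.05 [661.9  78.7 309.5] yang 79.67 F [ 0.5  -0.19 -1.13] op 0.087 gf 59.1
hook local [ -7.6  20.1 282.6] tilt 24.89
[-5.3, -0.1, 1.2] [0.0, 0.1, 0.2]
[-5.3, 0.0, 1.1] [0.0, 0.0, 0.1]
--
[-1.3, 0.0, 1.6] [0.0, 0.0, 0.0]
[-1.3, 0.0, 1.6] [0.0, 0.0, 0.0]
[-1.3, 0.0, 1.6] [0.0, 0.0, 0.0]
--
[-1.1, 0.0, 2.1] [0.0, 0.0, 0.0]
[-1.1, 0.0, 2.2] [0.0, 0.0, 0.0]
[-1.1, 0.0, 2.1] [0.0, 0.0, 0.0]
[-1.1, 0.0, 2.2] [0.0, 0.0, 0.0]
[-1.1, 0.0, 2.1] [0.0, 0.0, 0.0]
--
```

Call:
apply_moves([
  {"jaw": 0,"offset": [-5.3,0,1.2],"rot": [0,0.1,0.1]},
  {"jaw": 0,"offset": [-5.3,0,1.1],"rot": [0,0,0.1]},
  {"jaw": 0,"offset": [-1.3,0,1.6],"rot": [0,0,0]},
  {"jaw": 0,"offset": [-1.3,0,1.6],"rot": [0,0,0]},
  {"jaw": 0,"offset": [-1.3,0,1.6],"rot": [0,0,0]},
])

```text
time_s: 7.68
eef_pos: [0.6719, 0.0765, 0.2975]
eef_rot: [-0.215, 0.089, 0.972, 0.02]
wrist_force: [-0.6, -0.6, -0.7]
opening: 0.083
grasp_force: 59.1
```

```bash
python3 - <<'E'
from h import *
st();hloc();path([(*hk(3,20,258,25),5),(*hk(2.5,20,250,25),4),(*hk(0,20,246,0),6)],dec=1)
im,d=ctrl.camera("scene");np.save("s1.npy",d)
cv2.imwrite("pics/s1.png",cv2.resize(im[130:290,300:480,::-1],(720,600),interpolation=cv2.INTER_CUBIC)[:600])
E
```

```text
7.67 [671.9  76.5 297.5] yang 79.53 F [-0.59 -0.59 -0.73] op 0.083 gf 59.1
hook local [  2.6  19.7 270.6] tilt 24.93
[-1.1, 0.1, 2.2] [0.0, 0.0, 0.0]
[-1.2, 0.0, 2.3] [0.0, 0.0, 0.0]
[-1.1, 0.1, 2.2] [0.0, 0.0, 0.1]
[-1.2, 0.0, 2.3] [0.0, 0.0, 0.0]
[-1.1, 0.1, 2.2] [0.0, 0.1, 0.1]
--
[-0.7, 0.0, 1.9] [0.0, 0.0, 0.0]
[-0.8, 0.0, 1.9] [0.0, 0.0, 0.0]
[-0.7, 0.0, 1.8] [0.0, 0.0, 0.0]
[-0.8, 0.0, 1.9] [0.0, 0.0, 0.0]
--
[2.2, 0.0, 1.2] [0.0, -4.2, 0.0]
[2.3, 0.0, 1.1] [0.0, -4.2, 0.0]
[2.3, 0.0, 0.9] [0.0, -4.2, 0.0]
[2.4, 0.0, 0.7] [0.0, -4.1, 0.0]
[2.5, 0.0, 0.6] [0.0, -4.2, 0.0]
[2.5, 0.0, 0.4] [0.0, -4.1, 0.0]
--
```

View pics/s1.png

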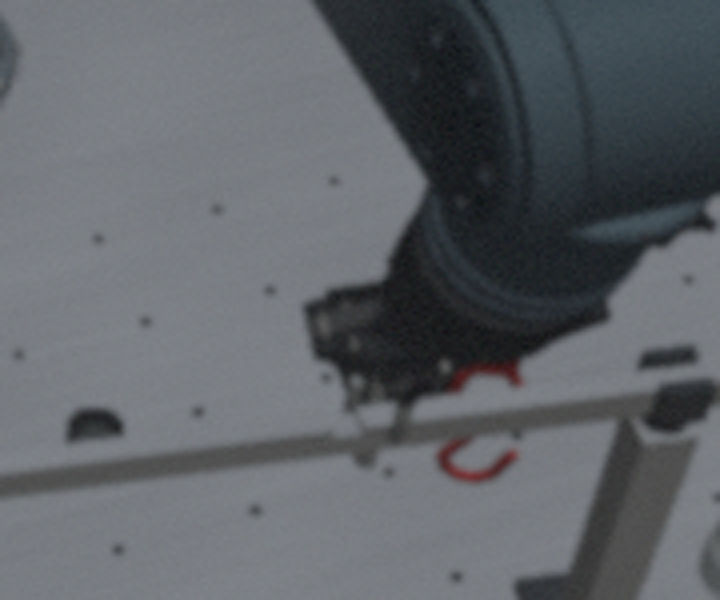

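The crop shows the hook's free end in front of the bar at (400,420) and its lower part passing behind and under at (365,455). The notch shows at (340,437). There is no contact force, so I continue.

Call:
apply_moves([
  {"jaw": 0,"offset": [-1.1,0,2.2],"rot": [0,0,0]},
  {"jaw": 0,"offset": [-1.2,0,2.3],"rot": [0,0,0]},
  {"jaw": 0,"offset": [-1.1,0.1,2.2],"rot": [0,0,0.1]},
  {"jaw": 0,"offset": [-1.2,0,2.3],"rot": [0,0,0]},
  {"jaw": 0,"offset": [-1.1,0.1,2.2],"rot": [0,0,0]},
])

```text
time_s: 8.35
eef_pos: [0.6724, 0.0766, 0.2847]
eef_rot: [-0.215, 0.09, 0.972, 0.02]
wrist_force: [0.7, -0.8, -1.0]
opening: 0.084
grasp_force: 59.1
```

Call:
apply_moves([
  {"jaw": 0,"offset": [-0.7,0,1.9],"rot": [0,0,0]},
  {"jaw": 0,"offset": [-0.8,0,1.9],"rot": [0,0,0]},
  {"jaw": 0,"offset": [-0.7,0,1.8],"rot": [0,0,0]},
  {"jaw": 0,"offset": [-0.8,0,1.9],"rot": [0,0,0]},
  {"jaw": 0,"offset": [0,0,0],"rot": [0,0,0]},
])

```text
time_s: 8.98
eef_pos: [0.6719, 0.0767, 0.2766]
eef_rot: [-0.215, 0.09, 0.972, 0.02]
wrist_force: [-0.6, -0.9, -0.9]
opening: 0.085
grasp_force: 59.1
```

```bash
python3 -c "
from h import *
st();hloc();path([(*hk(0,20,246,0),5)],dec=1)"
```

```text
8.97 [671.9  76.7 276.6] yang 79.44 F [-0.63 -0.91 -0.93] op 0.085 gf 59.1
hook local [  2.5  19.9 249.7] tilt 24.96
[2.7, 0.0, 1.4] [0.0, -5.0, 0.0]
[2.8, 0.0, 1.2] [0.0, -5.0, 0.0]
[2.8, 0.0, 1.0] [0.0, -5.0, 0.0]
[2.9, 0.1, 0.7] [0.0, -5.0, 0.0]
[3.0, 0.0, 0.4] [0.0, -5.0, 0.1]
--
```

Call:
apply_moves([
  {"jaw": 0,"offset": [2.7,0,1.4],"rot": [0,-5,0]},
  {"jaw": 0,"offset": [2.8,0,1.2],"rot": [0,-5,0]},
  {"jaw": 0,"offset": [2.8,0,1],"rot": [0,-5,0]},
  {"jaw": 0,"offset": [2.9,0,0.7],"rot": [0,-5,0]},
  {"jaw": 0,"offset": [3,0,0.4],"rot": [0,-5,0]},
])

```text
time_s: 9.6
eef_pos: [0.6571, 0.0795, 0.2766]
eef_rot: [0.002, 0.092, 0.996, -0.0]
wrist_force: [0.0, 0.1, -1.1]
opening: 0.083
grasp_force: 59.1
```

Call:
apply_moves([
  {"jaw": 0,"offset": [0,0,1],"rot": [0,0,0]},
  {"jaw": 0,"offset": [0,0,1],"rot": [0,0,0]},
  {"jaw": 0,"offset": [0,0,1],"rot": [0,0,0]},
  {"jaw": 0,"offset": [0,0,1],"rot": [0,0,0]},
  {"jaw": 0,"offset": [0,0,1],"rot": [0,0,0]},
])

```text
time_s: 10.22
eef_pos: [0.6574, 0.0793, 0.2705]
eef_rot: [0.0, 0.092, 0.996, 0.0]
wrist_force: [-1.5, 0.1, -1.9]
opening: 0.084
grasp_force: 59.1
```

```bash
python3 -c "
from h import *
st();hloc()"
```

```text
10.22 [657.4  79.3 270.5] yang 79.43 F [-1.51  0.07 -1.92] op 0.084 gf 59.1
hook local [  0.3  19.8 240.8] tilt -0.02
```

Call:
apply_moves([
  {"jaw": 0,"offset": [0,0,0.5],"rot": [0,0,0]},
  {"jaw": 0,"offset": [0,0,0.5],"rot": [0,0,0]},
  {"jaw": 0,"offset": [0,0,0.5],"rot": [0,0,0]},
  {"jaw": 0,"offset": [0,0,0.5],"rot": [0,0,0]},
  {"jaw": 0,"offset": [0,0,0],"rot": [0,0,0]},
])

```text
time_s: 10.85
eef_pos: [0.6572, 0.0794, 0.269]
eef_rot: [0.001, 0.092, 0.996, 0.0]
wrist_force: [-0.3, -0.2, -1.2]
opening: 0.082
grasp_force: 59.1
```

Call:
apply_moves([
  {"jaw": 0,"offset": [0,0,0.5],"rot": [0,0,0]},
  {"jaw": 0,"offset": [0,0,0.5],"rot": [0,0,0]},
  {"jaw": 0,"offset": [0,0,0.5],"rot": [0,0,0]},
  {"jaw": 0,"offset": [0,0,0],"rot": [0,0,0]},
  {"jaw": 0,"offset": [0,0,0],"rot": [0,0,0]},
])

```text
time_s: 11.48
eef_pos: [0.6572, 0.0794, 0.2675]
eef_rot: [0.001, 0.092, 0.996, 0.0]
wrist_force: [-0.8, 0.8, -1.6]
opening: 0.083
grasp_force: 59.1
```

Call:
apply_moves([
  {"jaw": 0,"offset": [0,0,0.5],"rot": [0,0,0]},
  {"jaw": 0,"offset": [0,0,0.5],"rot": [0,0,0]},
  {"jaw": 0,"offset": [0,0,0.5],"rot": [0,0,0]},
  {"jaw": 0,"offset": [0,0,0],"rot": [0,0,0]},
  {"jaw": 0,"offset": [0,0,0],"rot": [0,0,0]},
])

```text
time_s: 12.1
eef_pos: [0.6573, 0.0794, 0.2662]
eef_rot: [0.001, 0.092, 0.996, 0.0]
wrist_force: [-0.5, 0.2, 0.2]
opening: 0.083
grasp_force: 59.2
```

Call:
apply_moves([
  {"jaw": 0,"offset": [0,0,0.5],"rot": [0,0,0]},
  {"jaw": 0,"offset": [0,0,0.5],"rot": [0,0,0]},
  {"jaw": 0,"offset": [0,0,0],"rot": [0,0,0]},
  {"jaw": 0,"offset": [0,0,0],"rot": [0,0,0]},
  {"jaw": 0,"offset": [0,0,0],"rot": [0,0,0]},
])

```text
time_s: 12.72
eef_pos: [0.6573, 0.0794, 0.2652]
eef_rot: [0.001, 0.092, 0.996, 0.0]
wrist_force: [-1.1, -0.3, 3.5]
opening: 0.085
grasp_force: 59.6
```

Call:
apply_moves([
  {"jaw": 0,"offset": [0,-2,0],"rot": [0,0,0]},
  {"jaw": 0,"offset": [0,-2,0],"rot": [0,0,0]},
  {"jaw": 0,"offset": [0,-2,0],"rot": [0,0,0]},
  {"jaw": 0,"offset": [0,-2,0],"rot": [0,0,0]},
  {"jaw": 0,"offset": [0,-2,0],"rot": [0,0,0]},
])

```text
time_s: 13.35
eef_pos: [0.6554, 0.0695, 0.2651]
eef_rot: [0.001, 0.092, 0.996, 0.0]
wrist_force: [0.5, 2.8, 4.0]
opening: 0.087
grasp_force: 59.8
```

Call:
apply_moves([
  {"jaw": 0,"offset": [0,-1,0],"rot": [0,0,0]},
  {"jaw": 0,"offset": [0,-1,0],"rot": [0,0,0]},
  {"jaw": 0,"offset": [0,-1,0],"rot": [0,0,0]},
  {"jaw": 0,"offset": [0,-1,0],"rot": [0,0,0]},
  {"jaw": 0,"offset": [0,0,0],"rot": [0,0,0]},
])

```text
time_s: 13.98
eef_pos: [0.6545, 0.0649, 0.2647]
eef_rot: [0.0, 0.092, 0.996, -0.001]
wrist_force: [0.8, -0.4, 3.0]
opening: 0.087
grasp_force: 59.7
```

```bash
python3 -c "
from h import *
st();hloc()"
```

```text
13.97 [654.5  64.9 264.7] yang 79.42 F [ 0.76 -0.39  3.01] op 0.087 gf 59.7
hook local [1.00e-01 5.10e+00 2.35e+02] tilt -0.04
```

Call:
apply_moves([
  {"jaw": 0,"offset": [0,-1,0],"rot": [0,0,0]},
  {"jaw": 0,"offset": [0,-1,0],"rot": [0,0,0]},
  {"jaw": 0,"offset": [0,0,0],"rot": [0,0,0]},
  {"jaw": 0,"offset": [0,0,0],"rot": [0,0,0]},
  {"jaw": 0,"offset": [0,0,0],"rot": [0,0,0]},
])

```text
time_s: 14.6
eef_pos: [0.654, 0.0635, 0.2646]
eef_rot: [0.0, 0.092, 0.996, -0.0]
wrist_force: [-1.0, -2.0, -1.2]
opening: 0.081
grasp_force: 59.1
```

Fz dropped from about +3 N to −1.2 N (the hook's own weight), so the hook is over the notch edge. I'll move 3 mm to its middle and lower.

Call:
apply_moves([
  {"jaw": 0,"offset": [0,-1,0],"rot": [0,0,0]},
  {"jaw": 0,"offset": [0,-1,0],"rot": [0,0,0]},
  {"jaw": 0,"offset": [0,-0.7,0.5],"rot": [0,0,0]},
  {"jaw": 0,"offset": [0,0,0.5],"rot": [0,0,0]},
  {"jaw": 0,"offset": [0,0,0.5],"rot": [0,0,0]},
])

```text
time_s: 15.22
eef_pos: [0.6538, 0.0611, 0.2635]
eef_rot: [0.001, 0.092, 0.996, 0.0]
wrist_force: [-0.3, -0.0, -1.3]
opening: 0.08
grasp_force: 59.1
```

Call:
apply_moves([
  {"jaw": 0,"offset": [0,0,0.4],"rot": [0,0,0]},
  {"jaw": 0,"offset": [0,0,0.4],"rot": [0,0,0]},
  {"jaw": 0,"offset": [0,0,0.4],"rot": [0,0,0]},
  {"jaw": 0,"offset": [0,0,0.4],"rot": [0,0,0]},
  {"jaw": 0,"offset": [0,0,0],"rot": [0,0,0]},
])

```text
time_s: 15.85
eef_pos: [0.6538, 0.061, 0.2619]
eef_rot: [0.001, 0.092, 0.996, 0.0]
wrist_force: [-0.3, -0.2, -0.8]
opening: 0.085
grasp_force: 59.1
```

```bash
python3 -c "
from h import *
st();hloc()"
```

```text
15.85 [653.8  61.  261.9] yang 79.44 F [-0.28 -0.18 -0.79] op 0.085 gf 59.1
hook local [2.000e-01 1.200e+00 2.322e+02] tilt -0.07
```

Call:
apply_moves([
  {"jaw": 0,"offset": [0,0,0.4],"rot": [0,0,0]},
  {"jaw": 0,"offset": [0,0,0],"rot": [0,0,0]},
  {"jaw": 0,"offset": [0,0,0],"rot": [0,0,0]},
  {"jaw": 0,"offset": [0,0,0],"rot": [0,0,0]},
  {"jaw": 0,"offset": [0,0,0],"rot": [0,0,0]},
])

```text
time_s: 16.48
eef_pos: [0.6538, 0.061, 0.2615]
eef_rot: [0.001, 0.092, 0.996, 0.0]
wrist_force: [-0.1, 0.2, 0.8]
opening: 0.084
grasp_force: 59.2
```

Call:
apply_moves([
  {"jaw": 0.2,"offset": [0,0,0],"rot": [0,0,0]},
  {"jaw": 0.35,"offset": [0,0,0],"rot": [0,0,0]},
  {"jaw": 0.5,"offset": [0,0,0],"rot": [0,0,0]},
  {"jaw": 0.5,"offset": [0,0,0],"rot": [0,0,0]},
  {"jaw": 0.5,"offset": [0,0,0],"rot": [0,0,0]},
])

```text
time_s: 17.1
eef_pos: [0.6538, 0.061, 0.2615]
eef_rot: [0.001, 0.092, 0.996, 0.0]
wrist_force: [0.1, -0.2, -0.6]
opening: 0.5
grasp_force: 0.0
```

Call:
apply_moves([
  {"jaw": 0.5,"offset": [0,0,-10],"rot": [0,0,0]},
  {"jaw": 0.5,"offset": [0,0,-25],"rot": [0,0,0]},
  {"jaw": 0.5,"offset": [0,0,-45],"rot": [0,0,0]},
  {"jaw": 0.5,"offset": [0,0,-45],"rot": [0,0,0]},
  {"jaw": 0.5,"offset": [0,0,-25],"rot": [0,0,0]},
])

```text
time_s: 17.73
eef_pos: [0.6542, 0.061, 0.4159]
eef_rot: [0.003, 0.092, 0.996, 0.0]
wrist_force: [-0.2, 0.1, -0.0]
opening: 0.501
grasp_force: 0.0
```

```bash
python3 - <<'E'
from h import *
st()
# bin: bail centre est.
path([(np.array([363.,-238.,130.]),down(92.7),15)])
E
```

```text
17.73 [654.2  61.  415.9] yang 79.45 F [-0.17  0.12 -0.05] op 0.501 gf 0.0
[16.0, -23.0, 19.0] [0.0, 0.0, -0.9]
[16.0, -23.0, 19.0] [0.0, 0.0, -0.9]
[16.0, -23.0, 19.0] [0.0, 0.0, -0.9]
[17.0, -22.0, 19.0] [0.0, 0.0, -0.9]
[17.0, -22.0, 19.0] [0.0, 0.0, -0.9]
[17.0, -22.0, 19.0] [0.0, 0.0, -0.9]
[18.0, -22.0, 19.0] [0.0, 0.0, -0.9]
[18.0, -21.0, 19.0] [0.0, 0.0, -0.9]
[18.0, -21.0, 19.0] [0.0, 0.1, -0.9]
[19.0, -21.0, 19.0] [0.0, 0.0, -0.9]
[19.0, -20.0, 19.0] [0.0, 0.1, -0.9]
[19.0, -20.0, 19.0] [0.0, 0.0, -0.8]
[19.0, -20.0, 19.0] [0.0, 0.1, -0.9]
[20.0, -20.0, 19.0] [0.0, 0.0, -0.8]
[20.0, -19.0, 19.0] [0.0, 0.1, -0.9]
--
```

Call:
apply_moves([
  {"jaw": 0.5,"offset": [16,-23,19],"rot": [0,0,-0.9]},
  {"jaw": 0.5,"offset": [16,-23,19],"rot": [0,0,-0.9]},
  {"jaw": 0.5,"offset": [16,-23,19],"rot": [0,0,-0.9]},
  {"jaw": 0.5,"offset": [17,-22,19],"rot": [0,0,-0.9]},
  {"jaw": 0.5,"offset": [17,-22,19],"rot": [0,0,-0.9]},
])

```text
time_s: 18.35
eef_pos: [0.555, -0.0388, 0.3168]
eef_rot: [0.001, 0.053, 0.999, -0.0]
wrist_force: [0.4, -0.9, 0.0]
opening: 0.501
grasp_force: 0.0
```

Call:
apply_moves([
  {"jaw": 0.5,"offset": [17,-22,19],"rot": [0,0,-0.9]},
  {"jaw": 0.5,"offset": [18,-22,19],"rot": [0,0,-0.9]},
  {"jaw": 0.5,"offset": [18,-21,19],"rot": [0,0,-0.9]},
  {"jaw": 0.5,"offset": [18,-21,19],"rot": [0,0,-0.9]},
  {"jaw": 0.5,"offset": [19,-21,19],"rot": [0,0,-0.9]},
])

```text
time_s: 18.98
eef_pos: [0.4576, -0.139, 0.2217]
eef_rot: [0.001, 0.013, 1.0, -0.0]
wrist_force: [0.2, -1.0, -0.6]
opening: 0.503
grasp_force: 0.0
```

Call:
apply_moves([
  {"jaw": 0.5,"offset": [19,-20,19],"rot": [0,0,-0.9]},
  {"jaw": 0.5,"offset": [19,-20,19],"rot": [0,0,-0.9]},
  {"jaw": 0.5,"offset": [19,-20,19],"rot": [0,0,-0.9]},
  {"jaw": 0.5,"offset": [20,-20,19],"rot": [0,0,-0.8]},
  {"jaw": 0.5,"offset": [20,-19,19],"rot": [0,0,-0.9]},
])

```text
time_s: 19.6
eef_pos: [0.3612, -0.2388, 0.1266]
eef_rot: [0.001, -0.025, 1.0, -0.001]
wrist_force: [0.0, 0.3, -0.8]
opening: 0.505
grasp_force: 0.0
```

```bash
python3 - <<'E'
from h import *
st()
path([(np.array([364.,-237.7,26.]),down(92.7),5)],dec=1)
out=np.zeros((560,800,3),np.uint8)
for c in("scene","top"):
    im,d=ctrl.camera(c);np.save(c+"2.npy",d)
    if c=="scene": out[:,:400]=cv2.resize(im[190:330,340:440,::-1],(400,560),interpolation=cv2.INTER_CUBIC)
    else: out[:,400:]=cv2.resize(im[120:260,220:320,::-1],(400,560),interpolation=cv2.INTER_CUBIC)
    w=cloud(c,d);m=sel(w,d,(.6,.7),(.03,.09),(.1,.33));p=w[m]*1000-O
    q=np.stack([p@xr-0,p@yr,w[m][:,2]*1000],1)
    for lo in range(140,310,15):
        k=(q[:,2]>=lo)&(q[:,2]<lo+15)&((lo>258)|(lo<225));
        if k.any(): print(c,lo,k.sum(),np.round(np.median(q[k],0)),np.round(q[k,0].min()),np.round(q[k,0].max()))
cv2.imwrite("pics/s2.png",out)
E
```

```text
19.6 [ 361.2 -238.8  126.6] yang 92.87 F [ 0.04  0.25 -0.79] op 0.505 gf 0.0
[-0.5, 0.2, 20.1] [0.0, 0.0, 0.0]
[-0.5, 0.2, 20.1] [0.0, 0.0, 0.0]
[-0.5, 0.3, 20.1] [0.0, 0.0, 0.1]
[-0.6, 0.2, 20.2] [0.0, 0.1, 0.0]
[-0.6, 0.3, 20.1] [-0.1, 0.0, 0.1]
--
scene 140 43 [ -4.  -2. 149.] -15.0 20.0
scene 155 52 [-12.  -1. 165.] -24.0 23.0
scene 170 48 [ 10.  -1. 175.] -24.0 19.0
scene 185 29 [  3.  -1. 194.] -2.0 9.0
scene 200 25 [ -4.  -0. 205.] -8.0 1.0
scene 215 34 [ 21.  -0. 227.] 4.0 25.0
scene 260 48 [ 10.  -3. 268.] -12.0 16.0
scene 275 60 [  8.  -3. 285.] -13.0 16.0
scene 290 39 [  2.  -0. 291.] -12.0 14.0
top 140 38 [  0.   1. 150.] -12.0 14.0
top 155 8 [-17.   1. 160.] -26.0 12.0
top 170 13 [-24.   1. 174.] -26.0 -19.0
top 185 3 [  2.  -1. 197.] -2.0 3.0
top 200 8 [ -5.  -0. 206.] -11.0 -1.0
top 215 11 [-14.  -1. 226.] -22.0 18.0
top 260 24 [ -7.  -2. 266.] -15.0 11.0
top 275 26 [-10.  -1. 285.] -16.0 10.0
top 290 61 [ -2.   2. 293.] -15.0 12.0
```

View pics/s2.png

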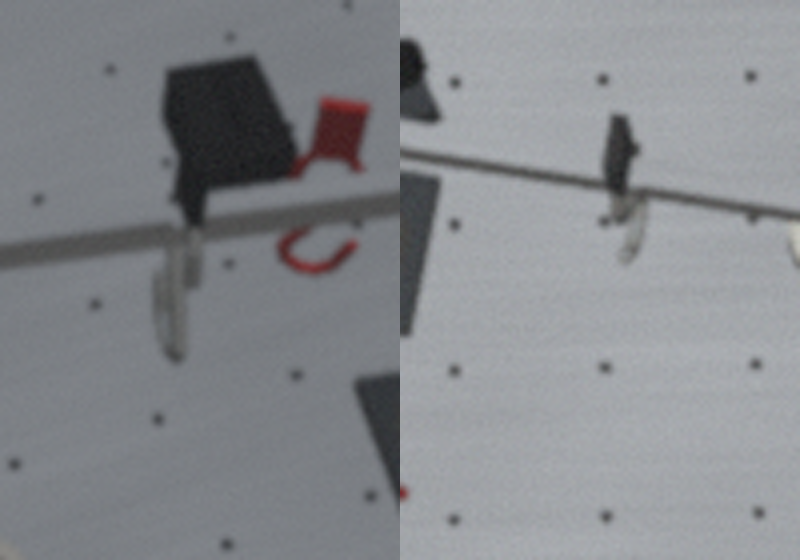

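The hook hangs straight in the notch, with its tab top at 292 mm matching 234+58. Its curl is at scene crop (175,355), centred on the bar. Now the bin.

Call:
apply_moves([
  {"jaw": 0.5,"offset": [-0.5,0.2,20],"rot": [0,0,0]},
  {"jaw": 0.5,"offset": [-0.5,0.2,20],"rot": [0,0,0]},
  {"jaw": 0.5,"offset": [-0.5,0.3,20],"rot": [0,0,0]},
  {"jaw": 0.5,"offset": [-0.5,0.2,20],"rot": [0,0,0.1]},
  {"jaw": 0.5,"offset": [-0.5,0.2,20],"rot": [0,0,0]},
])

```text
time_s: 20.32
eef_pos: [0.3653, -0.2369, 0.0268]
eef_rot: [0.001, -0.024, 1.0, -0.001]
wrist_force: [0.7, 0.0, 0.5]
opening: 0.499
grasp_force: 0.0
```

Call:
apply_moves([
  {"jaw": 0.2,"offset": [0,0,0],"rot": [0,0,0]},
  {"jaw": 0,"offset": [0,0,0],"rot": [0,0,0]},
  {"jaw": 0,"offset": [0,0,0],"rot": [0,0,0]},
  {"jaw": 0,"offset": [0,0,0],"rot": [0,0,0]},
  {"jaw": 0,"offset": [0,0,0],"rot": [0,0,0]},
])

```text
time_s: 20.95
eef_pos: [0.3646, -0.237, 0.0272]
eef_rot: [0.001, -0.024, 1.0, -0.001]
wrist_force: [-0.1, 1.0, 7.5]
opening: 0.106
grasp_force: 61.2
```

Call:
apply_moves([
  {"jaw": 0,"offset": [0,0,-8],"rot": [0,0,0]},
  {"jaw": 0,"offset": [0,0,-12],"rot": [0,0,0]},
  {"jaw": 0,"offset": [0,0,-15],"rot": [0,0,0]},
  {"jaw": 0,"offset": [0,0,-15],"rot": [0,0,0]},
  {"jaw": 0,"offset": [0,0,-10],"rot": [0,0,0]},
])

```text
time_s: 21.58
eef_pos: [0.3642, -0.2369, 0.0876]
eef_rot: [0.001, -0.024, 1.0, -0.001]
wrist_force: [0.1, -0.7, -3.2]
opening: 0.105
grasp_force: 59.9
```

```bash
python3 - <<'E'
from h import *
st();p,r,s=cur();print(np.round(r.as_matrix()[:,2],4))
M=r.as_matrix();f=-M[:,0]  # bin +x
for c in("scene","top"):
    im,d=ctrl.camera(c);w=cloud(c,d)*1000
    m=(d>0)&(w[...,2]>135)&(w[...,2]<185);q=w-p;X=q@f;Y=q@M[:,1]
    k=m&(X>60)&(X<115)&(abs(Y)<60)
    print(c,k.sum(),"bail rel TCP x,y,z(max)",np.round([np.median(X[k]),np.median(Y[k]),np.percentile(w[...,2][k],95)-p[2]],1), "ylim",np.round(np.percentile(Y[k],[2,98])), "slope dx/dy",np.round(np.polyfit(Y[k],X[k],1)[0],3))
    k2=k&(abs(Y)<8);print(np.round([np.median(X[k2]),np.median(w[...,2][k2])-p[2]],1))
    # rim level: z vs X for side rims
    k=(d>0)&(X>20)&(X<170)&(abs(Y)<48)&(abs(Y)>36)&(w[...,2]>60)&(w[...,2]<110)&(w[...,2]-p[2]>14)
    print("rim slope dz/dx",np.round(np.polyfit(X[k],w[...,2][k],1),3))
E
```

```text
21.57 [ 364.2 -236.9   87.6] yang 92.74 F [ 0.15 -0.69 -3.21] op 0.105 gf 59.9
[ 0.0022 -0.0013 -1.    ]
scene 129 bail rel TCP x,y,z(max) [91.3 -3.3 84.6] ylim [-42.  38.] slope dx/dy -0.002
[90.7 83.3]
rim slope dz/dx [2.00000e-03 1.06252e+02]
top 105 bail rel TCP x,y,z(max) [89.2 10.8 89. ] ylim [-28.  42.] slope dx/dy -0.011
[89.5 87.1]
rim slope dz/dx [1.00000e-03 1.06776e+02]
```

```bash
cat >> h.py <<'E'
HX,HY=0.2,0.7
def bl(bx,bz): return O+(HX+bx-90.1)*xr+HY*yr+[0,0,bz-83.5]
def bloc():
    p,r,_=cur();d=p-O;print("bail local",np.round([d@xr+90.1-HX,d@yr-HY,p[2]+83.5],1))
E
python3 -c "
from h import *
path([(bl(-110,205),down(YR),15)])"
```

```text
[-7.0, 22.0, -2.0] [0.0, 0.0, 0.9]
[-7.0, 22.0, -2.0] [0.0, 0.0, 0.9]
[-7.0, 22.0, -2.0] [0.0, 0.0, 0.9]
[-6.0, 22.0, -2.0] [0.0, 0.0, 0.9]
[-6.0, 22.0, -2.0] [0.0, 0.0, 0.9]
[-5.0, 23.0, -2.0] [0.0, 0.0, 0.9]
[-5.0, 23.0, -2.0] [0.0, 0.0, 0.9]
[-5.0, 23.0, -3.0] [0.0, 0.0, 0.9]
[-4.0, 23.0, -2.0] [0.0, 0.0, 0.9]
[-4.0, 23.0, -3.0] [0.0, 0.0, 0.9]
[-4.0, 23.0, -2.0] [0.0, 0.0, 0.9]
[-3.0, 23.0, -3.0] [0.0, 0.0, 0.9]
[-3.0, 23.0, -2.0] [0.0, 0.1, 0.9]
[-3.0, 22.0, -3.0] [0.0, 0.0, 0.8]
[-3.0, 23.0, -2.0] [-0.1, 0.1, 0.9]
--
```

Call:
apply_moves([
  {"jaw": 0,"offset": [-3,12,-5],"rot": [0,0,0.9]},
  {"jaw": 0,"offset": [-7,22,-5],"rot": [0,0,0.9]},
  {"jaw": 0,"offset": [-7,25,-5],"rot": [0,0,0.9]},
  {"jaw": 0,"offset": [-7,25,-5],"rot": [0,0,0.9]},
  {"jaw": 0,"offset": [-6,25,-5],"rot": [0,0,0.9]},
])

```text
time_s: 22.3
eef_pos: [0.3922, -0.126, 0.1109]
eef_rot: [0.0, 0.016, 1.0, 0.0]
wrist_force: [1.1, -0.4, -2.8]
opening: 0.106
grasp_force: 59.8
```

Call:
apply_moves([
  {"jaw": 0,"offset": [-6,25,-2],"rot": [0,0,0.9]},
  {"jaw": 0,"offset": [-6,25,-2],"rot": [0,0,0.9]},
  {"jaw": 0,"offset": [-5,25,-2],"rot": [0,0,0.9]},
  {"jaw": 0,"offset": [-5,25,-2],"rot": [0,0,0.9]},
  {"jaw": 0,"offset": [-5,25,-1],"rot": [0,0,0.9]},
])

```text
time_s: 22.92
eef_pos: [0.4269, -0.0029, 0.1199]
eef_rot: [0.0, 0.055, 0.998, 0.0]
wrist_force: [0.7, -0.1, -3.3]
opening: 0.104
grasp_force: 59.8
```

```bash
python3 -c "
from h import *
st();bloc();path([(bl(-110,205),down(YR),5)],dec=1)"
```

```text
22.93 [426.9  -2.9 119.9] yang 83.71 F [ 0.65 -0.13 -3.28] op 0.104 gf 59.8
bail local [-121.1 -104.3  203.4]
[-3.8, 20.6, -0.3] [0.0, 0.0, 0.9]
[-3.5, 20.7, -0.3] [0.0, 0.0, 0.9]
[-3.1, 20.8, -0.3] [0.0, 0.0, 0.9]
[-2.8, 20.8, -0.3] [0.0, 0.0, 0.8]
[-2.6, 20.8, -0.4] [0.0, 0.0, 0.9]
--
```

Call:
apply_moves([
  {"jaw": 0,"offset": [-4,23,-0.3],"rot": [0,0,0.9]},
  {"jaw": 0,"offset": [-3.5,23,-0.3],"rot": [0,0,0.9]},
  {"jaw": 0,"offset": [-3,22,-0.3],"rot": [0,0,0.9]},
  {"jaw": 0,"offset": [-3,20,-0.3],"rot": [0,0,0.9]},
  {"jaw": 0,"offset": [-2.5,15,-0.3],"rot": [0,0,0.8]},
])

```text
time_s: 23.55
eef_pos: [0.4567, 0.0968, 0.1211]
eef_rot: [-0.0, 0.093, 0.996, 0.0]
wrist_force: [0.9, -0.3, -2.9]
opening: 0.107
grasp_force: 59.8
```

```bash
python3 -c "
from h import *
st();bloc();s=path([(bl(-45,197),down(YR),5)],dec=1);path([(bl(-22,192),down(YR),4),(bl(-22,192),down(YR),1)],start=s,dec=1)"
```

```text
23.55 [456.7  96.8 121.1] yang 79.34 F [ 0.95 -0.35 -2.9 ] op 0.107 gf 59.8
bail local [-110.3   -0.8  204.6]
[-13.1, 0.2, 1.5] [0.0, 0.0, 0.0]
[-13.0, 0.1, 1.5] [0.0, 0.0, 0.0]
[-13.1, 0.2, 1.5] [0.0, 0.0, 0.0]
[-13.0, 0.1, 1.6] [0.0, 0.0, 0.0]
[-13.1, 0.2, 1.5] [0.0, 0.0, 0.0]
--
[-5.7, 0.0, 1.3] [0.0, 0.0, 0.0]
[-5.8, 0.0, 1.2] [0.0, 0.0, 0.0]
[-5.7, 0.0, 1.3] [0.0, 0.0, 0.0]
[-5.8, 0.0, 1.2] [0.0, 0.0, 0.0]
--
[0.0, 0.0, 0.0] [0.0, 0.0, 0.0]
--
```

Call:
apply_moves([
  {"jaw": 0,"offset": [-13,0.2,1.5],"rot": [0,0,0]},
  {"jaw": 0,"offset": [-13,0.2,1.5],"rot": [0,0,0]},
  {"jaw": 0,"offset": [-13,0.1,1.5],"rot": [0,0,0]},
  {"jaw": 0,"offset": [-13,0.2,1.6],"rot": [0,0,0]},
  {"jaw": 0,"offset": [-13,0.1,1.5],"rot": [0,0,0]},
])

```text
time_s: 24.18
eef_pos: [0.5221, 0.0841, 0.114]
eef_rot: [0.0, 0.093, 0.996, 0.0]
wrist_force: [0.4, -0.1, -2.8]
opening: 0.11
grasp_force: 59.8
```

```bash
python3 - <<'E'
from h import *
st();bloc()
out=np.zeros((560,800,3),np.uint8);p,r,_=cur()
for c in("scene","top"):
    im,d=ctrl.camera(c)
    if c=="scene": out[:,:400]=cv2.resize(im[190:330,330:430,::-1],(400,560),interpolation=cv2.INTER_CUBIC)
    else: out[:,400:]=cv2.resize(im[120:260,220:320,::-1],(400,560),interpolation=cv2.INTER_CUBIC)
    w=cloud(c,d)*1000;q=w-p;X=q@xr;Y=q@yr;Z=w[...,2]
    k=(d>0)&(X>70)&(X<105)&(abs(Y)<50)&(Z>172)&(Z<215)
    print(c,"bail",k.sum(),[np.round(np.median(a[k]),1) for a in(X,Y,Z)] if k.any() else 0)
    q=w-O;X=q@xr;Y=q@yr
    for n,(a,b) in dict(tab=(260,300),low=(138,185)).items():
        k=(d>0)&(abs(X)<32)&(abs(Y)<14)&(Z>a)&(Z<b)
        print(c,n,k.sum(),[np.round(np.percentile(a_[k],[3,50,97]),1) for a_ in(X,Y,Z)] if k.any() else 0)
cv2.imwrite("pics/s3.png",out)
E
```

```text
24.18 [522.1  84.1 114. ] yang 79.31 F [ 0.41 -0.05 -2.77] op 0.11 gf 59.8
bail local [-43.7  -1.2 197.5]
scene bail 0 0
scene tab 148 [array([-12.2,   6.4,  15.4]), array([-3.9, -2.3,  4. ]), array([262.6, 283. , 291.5])]
scene low 139 [array([-22.3,   2.7,  21.4]), array([-3.7, -0.7,  3.3]), array([144.9, 163.5, 182.6])]
top bail 0 0
top tab 110 [array([-15.5,  -3.7,  11.4]), array([-2.1,  0.5,  5.8]), array([261.4, 291.3, 295. ])]
top low 37 [array([-9.2,  1. , 11.8]), array([-1.5,  1.3,  5.6]), array([145.2, 150.1, 155.7])]
```

View pics/s3.png

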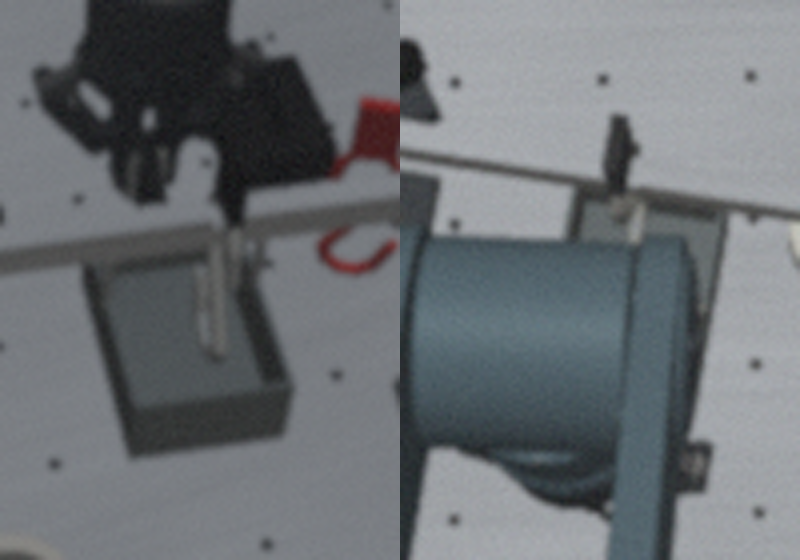

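The bin is level under the rail, with the hook's curl over its opening at scene crop (215,350). The teal wrist comes near the rail in the top view, so I check how far forward the wrist extends.

```bash
python3 - <<'E'
from h import *
st();p,r,s=cur();print(np.round(s['q'],3))
for c in("scene","top"):
    im,d=ctrl.camera(c);w=cloud(c,d)*1000;q=w-p;X=q@xr;Y=q@yr;Z=q[...,2]
    k0=(d>0)&(abs(Y)<250)&(X>-150)&(X<95)&(w[...,2]>30)
    print(c)
    for z in range(30,420,20):
        k=k0&(Z>z)&(Z<=z+20)
        if k.sum()>5: print(z,k.sum(),np.round(np.percentile(X[k],[1,99])),np.round(np.percentile(Y[k],[1,99])), "near y0 Xmax",np.round(X[k&(abs(Y)<25)].max()) if (k&(abs(Y)<25)).any() else None)
E
```

```text
24.27 [522.6  84.  114.2] yang 79.3 F [-0.58 -0.39 -2.09] op 0.104 gf 59.9
[-0.065  0.218  1.821 -0.     1.101 -1.449]
scene
30 260 [-12.  93.] [-44. 149.] near y0 Xmax 41.0
50 261 [-10.  92.] [-47.  45.] near y0 Xmax 19.0
70 281 [-5. 19.] [-63.  58.] near y0 Xmax 21.0
90 386 [-10.  21.] [-63.  59.] near y0 Xmax 22.0
110 79 [-6. 36.] [-41.  37.] near y0 Xmax 37.0
130 248 [-4. 40.] [-38.  31.] near y0 Xmax 40.0
150 271 [ 1. 39.] [-38.  31.] near y0 Xmax 39.0
170 236 [-6. 39.] [-39.  32.] near y0 Xmax 40.0
190 347 [-7. 41.] [-40.  34.] near y0 Xmax 42.0
210 320 [-3. 39.] [-38.  30.] near y0 Xmax 40.0
230 356 [ 1. 39.] [-38.  42.] near y0 Xmax 40.0
250 292 [ 6. 41.] [-38.  36.] near y0 Xmax 42.0
270 405 [ 5. 41.] [-64.  49.] near y0 Xmax 42.0
290 473 [-54.  52.] [-67.  61.] near y0 Xmax 45.0
310 918 [-105.   53.] [-71.  61.] near y0 Xmax 46.0
330 1503 [-147.   49.] [-75.  60.] near y0 Xmax 45.0
350 2169 [-146.   36.] [-77.  58.] near y0 Xmax 34.0
370 1178 [-142.    2.] [-78.  55.] near y0 Xmax -122.0
390 1003 [-144.  -41.] [-78.  49.] near y0 Xmax -112.0
410 1223 [-147.  -81.] [-77.  44
[... 281 characters left out ...]
0.] [-23.  19.] near y0 Xmax -30.0
170 15 [-41. -30.] [-24.   5.] near y0 Xmax -30.0
190 64 [-42. -29.] [-26.  25.] near y0 Xmax -30.0
210 69 [-41. -25.] [-29.  26.] near y0 Xmax -29.0
230 51 [-40. -27.] [-26.  15.] near y0 Xmax -29.0
250 10 [-40. -31.] [-22.  -0.] near y0 Xmax -31.0
270 63 [-43. -35.] [-22.  15.] near y0 Xmax -35.0
290 39 [-76.  -5.] [-66.  38.] near y0 Xmax None
310 256 [-100.   42.] [-69.  48.] near y0 Xmax 41.0
330 1086 [-105.   44.] [-72.  59.] near y0 Xmax 40.0
350 2774 [-110.   33.] [-72.  60.] near y0 Xmax 32.0
370 817 [-138.    6.] [-76.  57.] near y0 Xmax None
390 776 [-134.  -37.] [-75.  52.] near y0 Xmax None
410 1834 [-149.  -80.] [-75.  46.] near y0 Xmax -109.0
```

The wrist reaches at most 53 mm ahead of the TCP and the tab starts at 76 mm, so it is clear. Hooking in.

Call:
apply_moves([
  {"jaw": 0,"offset": [-5.5,0.2,1.4],"rot": [0,0,0]},
  {"jaw": 0,"offset": [-5.5,0.2,1.4],"rot": [0,0,0]},
  {"jaw": 0,"offset": [-5.5,0.2,1.3],"rot": [0,0,0]},
  {"jaw": 0,"offset": [-5.5,0,1.3],"rot": [0,0,0]},
  {"jaw": 0,"offset": [0,0,0],"rot": [0,0,0]},
])

```text
time_s: 25.0
eef_pos: [0.5432, 0.081, 0.1087]
eef_rot: [0.001, 0.093, 0.996, 0.0]
wrist_force: [1.2, -0.4, -2.8]
opening: 0.103
grasp_force: 59.8
```

Call:
apply_moves([
  {"jaw": 0,"offset": [-3.6,0,6.4],"rot": [0,0,0]},
  {"jaw": 0,"offset": [-3.6,0,6.4],"rot": [0,0,0]},
  {"jaw": 0,"offset": [-3.6,0,6.4],"rot": [0,0,0]},
  {"jaw": 0,"offset": [-3.6,0,6.4],"rot": [0,0,0]},
  {"jaw": 0,"offset": [-3.6,0,6.4],"rot": [0,0,0]},
])

```text
time_s: 25.62
eef_pos: [0.5608, 0.0778, 0.0763]
eef_rot: [0.0, 0.093, 0.996, 0.0]
wrist_force: [1.2, -0.0, -2.6]
opening: 0.106
grasp_force: 59.9
```

```bash
python3 - <<'E'
from h import *
st();bloc();path([(bl(0,153),down(YR),5)],dec=1)
for c in("scene","top"):
    im,d=ctrl.camera(c);w=cloud(c,d)*1000;Z=w[...,2]
    q=w-O;X=q@xr;Y=q@yr
    for n,(a,b) in dict(tab=(260,300),low=(138,185)).items():
        k=(d>0)&(abs(X)<32)&(abs(Y)<14)&(Z>a)&(Z<b)
        print(c,n,k.sum(),[np.round(np.percentile(a_[k],[3,50,97]),1) for a_ in(X,Y,Z)] if k.any() else 0)
E
```

```text
25.62 [560.8  77.8  76.3] yang 79.34 F [ 1.17 -0.05 -2.62] op 0.106 gf 59.9
bail local [ -4.4  -0.2 159.8]
[-0.9, 0.0, 1.4] [0.0, 0.0, 0.0]
[-0.9, 0.1, 1.4] [0.0, 0.0, 0.0]
[-0.9, 0.0, 1.3] [0.0, 0.0, 0.0]
[-0.9, 0.1, 1.4] [0.0, 0.0, 0.0]
[-0.8, 0.0, 1.3] [0.0, 0.1, 0.0]
--
scene tab 153 [array([-11.2,   6. ,  14.7]), array([-4. , -1.9,  4. ]), array([261.1, 281.8, 292.2])]
scene low 163 [array([-21.2,  -1.4,  20.4]), array([-11.2,  -1.1,  10.6]), array([145.3, 161.7, 182.9])]
top tab 95 [array([-14.9,  -2.1,  11.9]), array([-1.8,  0.4,  5.9]), array([265.5, 291.9, 296.2])]
top low 0 0
```

Hook undisturbed. Final lowering.

Call:
apply_moves([
  {"jaw": 0,"offset": [-0.9,0,1.2],"rot": [0,0,0]},
  {"jaw": 0,"offset": [-0.9,0,1.2],"rot": [0,0,0]},
  {"jaw": 0,"offset": [-0.9,0.1,1.2],"rot": [0,0,0]},
  {"jaw": 0,"offset": [-0.9,0,1.2],"rot": [0,0,0]},
  {"jaw": 0,"offset": [-0.8,0,1.2],"rot": [0,0,0]},
])

```text
time_s: 26.35
eef_pos: [0.565, 0.0771, 0.0709]
eef_rot: [0.001, 0.093, 0.996, 0.0]
wrist_force: [-0.5, -0.2, -2.6]
opening: 0.11
grasp_force: 59.8
```

Call:
apply_moves([
  {"jaw": 0,"offset": [0,0,0.5],"rot": [0,0,0]},
  {"jaw": 0,"offset": [0,0,0.5],"rot": [0,0,0]},
  {"jaw": 0,"offset": [0,0,0.5],"rot": [0,0,0]},
  {"jaw": 0,"offset": [0,0,0],"rot": [0,0,0]},
  {"jaw": 0,"offset": [0,0,0],"rot": [0,0,0]},
])

```text
time_s: 26.98
eef_pos: [0.565, 0.0771, 0.0694]
eef_rot: [0.001, 0.093, 0.996, 0.0]
wrist_force: [1.0, -0.9, -1.6]
opening: 0.104
grasp_force: 59.8
```

Call:
apply_moves([
  {"jaw": 0,"offset": [0,0,0.4],"rot": [0,0,0]},
  {"jaw": 0,"offset": [0,0,0.4],"rot": [0,0,0]},
  {"jaw": 0,"offset": [0,0,0],"rot": [0,0,0]},
  {"jaw": 0,"offset": [0,0,0],"rot": [0,0,0]},
  {"jaw": 0,"offset": [0,0,0],"rot": [0,0,0]},
])

```text
time_s: 27.6
eef_pos: [0.565, 0.0771, 0.0687]
eef_rot: [0.001, 0.093, 0.996, 0.0]
wrist_force: [-0.2, -0.6, -2.3]
opening: 0.113
grasp_force: 59.8
```

Call:
apply_moves([
  {"jaw": 0,"offset": [0,0,0.4],"rot": [0,0,0]},
  {"jaw": 0,"offset": [0,0,0.4],"rot": [0,0,0]},
  {"jaw": 0,"offset": [0,0,0.4],"rot": [0,0,0]},
  {"jaw": 0,"offset": [0,0,0],"rot": [0,0,0]},
  {"jaw": 0,"offset": [0,0,0],"rot": [0,0,0]},
])

```text
time_s: 28.22
eef_pos: [0.5652, 0.0771, 0.0676]
eef_rot: [0.001, 0.093, 0.996, 0.0]
wrist_force: [0.5, 0.2, -0.1]
opening: 0.107
grasp_force: 60.1
```

Call:
apply_moves([
  {"jaw": 0.14,"offset": [0,0,0],"rot": [0,0,0]},
  {"jaw": 0.2,"offset": [0,0,0],"rot": [0,0,0]},
  {"jaw": 0.3,"offset": [0,0,0],"rot": [0,0,0]},
  {"jaw": 0.4,"offset": [0,0,0],"rot": [0,0,0]},
  {"jaw": 0.5,"offset": [0,0,0],"rot": [0,0,0]},
])

```text
time_s: 28.85
eef_pos: [0.565, 0.0771, 0.0674]
eef_rot: [0.001, 0.093, 0.996, 0.0]
wrist_force: [-0.3, -0.2, -0.4]
opening: 0.499
grasp_force: 0.0
```

Call:
apply_moves([
  {"jaw": 0.5,"offset": [0,0,0],"rot": [0,0,0]},
  {"jaw": 0.5,"offset": [0,0,0],"rot": [0,0,0]},
  {"jaw": 0.5,"offset": [0,0,0],"rot": [0,0,0]},
  {"jaw": 0.5,"offset": [0,0,0],"rot": [0,0,0]},
  {"jaw": 0.5,"offset": [0,0,0],"rot": [0,0,0]},
])

```text
time_s: 29.48
eef_pos: [0.565, 0.0771, 0.0674]
eef_rot: [0.001, 0.093, 0.996, 0.0]
wrist_force: [-0.8, 0.4, -0.9]
opening: 0.499
grasp_force: 0.0
```

```bash
cat > chk.py <<'E'
from h import *
import sys
st()
im,d=ctrl.camera("scene");w=cloud("scene",d)*1000;Z=w[...,2];q=w-O;X=q@xr;Y=q@yr
k=(d>0)&(X>-45)&(X<78)&(abs(Y)<50)&(Z>30)&(Z<120)
print("bin",k.sum(),[np.round(np.percentile(a[k],[2,50,98]),1) for a in(X,Y,Z)])
k=k&(abs(Y)>38)&(Z>80);print("rim dz/dx",np.round(np.polyfit(X[k],Z[k],1),3))
for s in(-1,1):
    kk=k&(s*Y>0);print(s,kk.sum(),np.round(np.median(Z[kk]),1),np.round(np.polyfit(X[kk],Y[kk],1),3))
k=(d>0)&(abs(X)<32)&(abs(Y)<14)&(Z>260)&(Z<300);print("tab",[np.round(np.percentile(a_[k],[3,50,97]),1) for a_ in(X,Y,Z)])
cv2.imwrite(f"pics/{sys.argv[1]}.png",cv2.resize(im[150:330,310:470,::-1],(532,600),interpolation=cv2.INTER_CUBIC))
E
python3 chk.py s4
```

```text
29.48 [565.   77.1  67.4] yang 79.34 F [-0.85  0.42 -0.88] op 0.499 gf 0.0
bin 2080 [array([-42.2,  16.4,  69.9]), array([-42.1,   4.2,  40.6]), array([38.3, 44.7, 91.2])]
rim dz/dx [-6.8000e-02  8.9705e+01]
-1 113 86.0 [ 1.0000e-03 -4.0988e+01]
1 113 86.4 [-4.0000e-03  3.9997e+01]
tab [array([-10.7,   6.8,  15.6]), array([-4.1, -2. ,  3.9]), array([262.5, 282.9, 291.4])]
```

View pics/s4.png

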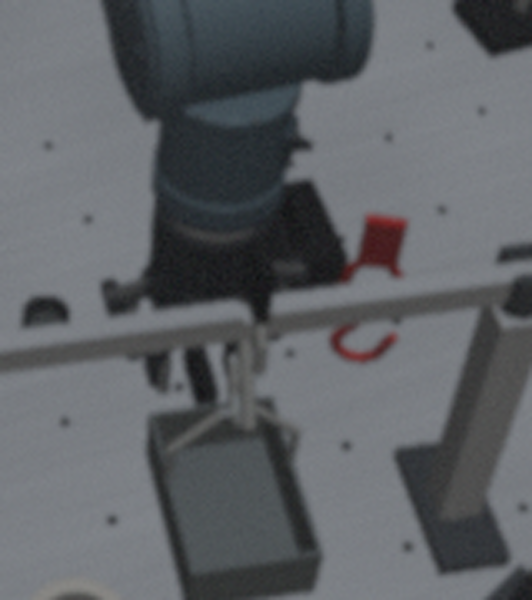

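The picture shows the bail in the hook's curl at (243,410), with the bin hanging freely and the hook in the notch. Retreating.

Call:
apply_moves([
  {"jaw": 0.5,"offset": [4,0,0],"rot": [0,0,0]},
  {"jaw": 0.5,"offset": [8,0,0],"rot": [0,0,0]},
  {"jaw": 0.5,"offset": [14,0,0],"rot": [0,0,0]},
  {"jaw": 0.5,"offset": [20,0,0],"rot": [0,0,0]},
  {"jaw": 0.5,"offset": [25,0,0],"rot": [0,0,0]},
])

```text
time_s: 30.15
eef_pos: [0.4938, 0.0905, 0.0672]
eef_rot: [0.0, 0.093, 0.996, 0.0]
wrist_force: [0.4, -0.3, -0.4]
opening: 0.5
grasp_force: 0.0
```

Call:
apply_moves([
  {"jaw": 0.5,"offset": [20,0,-20],"rot": [0,0,0]},
  {"jaw": 0.5,"offset": [20,0,-30],"rot": [0,0,0]},
  {"jaw": 0.5,"offset": [15,0,-20],"rot": [0,0,0]},
  {"jaw": 0.5,"offset": [0,0,0],"rot": [0,0,0]},
  {"jaw": 0.5,"offset": [0,0,0],"rot": [0,0,0]},
])

```text
time_s: 30.78
eef_pos: [0.4408, 0.1004, 0.1367]
eef_rot: [0.001, 0.093, 0.996, 0.0]
wrist_force: [0.2, -0.2, -0.3]
opening: 0.5
grasp_force: 0.0
```

Call:
apply_moves([
  {"jaw": 0.5,"offset": [0,0,0],"rot": [0,0,0]},
  {"jaw": 0.5,"offset": [0,0,0],"rot": [0,0,0]},
  {"jaw": 0.5,"offset": [0,0,0],"rot": [0,0,0]},
  {"jaw": 0.5,"offset": [0,0,0],"rot": [0,0,0]},
  {"jaw": 0.5,"offset": [0,0,0],"rot": [0,0,0]},
])

```text
time_s: 31.4
eef_pos: [0.4411, 0.1004, 0.1372]
eef_rot: [0.001, 0.093, 0.996, 0.0]
wrist_force: [0.2, -0.3, -0.6]
opening: 0.497
grasp_force: 0.0
```

```bash
python3 chk.py s5; python3 chk.py s6
```

```text
31.4 [441.1 100.4 137.2] yang 79.34 F [ 0.18 -0.31 -0.61] op 0.497 gf 0.0
bin 2084 [array([-41.9,  16.1,  70. ]), array([-42.1,   4. ,  40.5]), array([38.4, 44.7, 93.2])]
rim dz/dx [-6.9000e-02  8.9847e+01]
-1 116 86.1 [ 4.0000e-03 -4.1009e+01]
1 109 86.6 [-1.0000e-03  3.9886e+01]
tab [array([-11. ,   6.6,  15.3]), array([-4.1, -2. ,  3.7]), array([262. , 281.6, 291.1])]
31.45 [441.1 100.4 137.2] yang 79.34 F [-0.13 -0.07  0.76] op 0.504 gf 0.0
bin 2089 [array([-42.1,  16. ,  69.7]), array([-42.1,   3.9,  40.7]), array([38.4, 45. , 93.1])]
rim dz/dx [-7.7000e-02  9.0041e+01]
-1 115 86.4 [ 3.0000e-03 -4.1102e+01]
1 107 86.7 [1.0000e-03 3.9917e+01]
tab [array([-11.3,   6.3,  15.4]), array([-4.1, -2.1,  3.8]), array([261.7, 282.5, 291.1])]
```

```bash
python3 -c "
from bench import ctrl;print(ctrl.hand_in())"
```

```text
the job is handed in; nothing more can be done
None
```

The steel S-hook is in the rail's notch and the bin hangs from it by its bail, centred and still with about a 4° rearward tilt by the depth readings; I handed the job in with the robot clear at about 31 s.

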